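Clock a camshaft to full lift and right its tappets

ROBOT

A 7-joint arm with a two-finger parallel gripper is mounted at the origin on the work surface. World frame = base frame: x ahead of the robot, y to its left, z up, the work surface at z = 0. Lengths are in m, angles in degrees, forces in N, time in s.
With the tool pointing down it reaches from about 0.425 to 0.975 m from the base axis. Payload 16.7 kg.
Tool frame: the origin (TCP) lies midway between the tips of the shut fingers; the grasp point (between the pads) lies 19 mm behind it (bot.pinch_z is the z of the grasp point in the tool frame, in m); z points along the fingers, y is the line along which they close (so a half turn about z gives the same grasp; the last joint's range is limited). The gripper opens to 85 mm and grips with 20 to 120 N. Pads are 22 mm wide; open, the fingers measure 114 mm over their backs; the gripper's body (76 mm by 85 mm) begins 54 mm behind the grasp point. The pads swing forward as they close: fully open they stand 13 mm farther back than shut.
Start: joints at [-81.561, 24.414, 4.234, 92.017, -1.954, 63.644, -3.845], TCP at [0.197, 0.645, 0.231] pointing down, gripper open.
Joint ranges: [-163.25, 163.25], [-28.42, 122.38], [-70.27, 78.77], [12.13, 141.07], [-58.53, 238.53], [9.26, 117.41], [-156.51, 156.51]. Speed limits (degrees/s): [108.29, 108.29, 136.94, 136.94, 172.46, 172.46, 172.46].

INTERFACE

Orientations are given as a 3x3 rotation matrix whose columns are the frame's x, y, z axes.
In Python, from plant import status, snapshot, camera_model, ticket, bot gives the robot as it stands.
- The arm moves only by the shell command python3 -m handwheel 'ROWS' [FORCE]. ROWS is a JSON object of lists of equal length, an entry for each row: "fingers": the closure in counts, from 0 (fully open) to 255 (shut); "dp": the shift along the world's x, y, z in cm, a list of three; "twist": the turn about the world's z in degrees. In form: {"fingers": [fingers, ...], "dp": [[dx, dy, dz], ...], "twist": [twist, ...]}. A call has 1 to 5 rows; each row is the pose to reach, as a shift and turn from the pose commanded when the call began; what a row does not reach only later rows make up. A row lasts 1/8 s, in which the tool goes at most 62.5 mm and 10.7 degrees, less where a joint would pass 70% of its speed; a pose out of reach is approached as far as the arm can. A call with a gripper value outside its range is refused whole. The fingers move at their own pace and stop on an object; FORCE is the grip in N (left out, the last holds). Time passes only in rows, so rows that repeat a pose let the fingers close. It gives the time, the measured TCP pose, the force, the opening and the grip force at its end, in the units of the state.
- status.get_obs(): the state, without advancing time (a new reading comes with each control period).
- snapshot(name): name is "scene" or "top" or "wrist"; returns (picture, depth): 480x640x3 uint8, red, green, blue; 480x640 float32, m along the optical axis (not along the pixel's ray), 0 where there is no reading.
- camera_model(name): a dict with "fx", "fy", "cx", "cy" (pixels), "position" and "orientation" of the camera in the world; the wrist camera has in their place "hand_eye" (4x4, takes a point from camera to tool coordinates, whose origin is the TCP and whose axes are the flange's). Camera axes: x right, y up, looking along -z (the intrinsics and any distortion apply to the point x, -y, -z); pixel columns grow to the right and rows downward; lengths in m; the calibration is good to about 2 mm. A picture is of the moment at which its call begins: read the wrist's pose just before it. camera_model takes no time and is no camera call.
- ticket.sign_off(): hands the job in; it is judged then, once.
The state is a dict: "clock": time; "joint_positions": joint angles; "dq": joint speeds; "joint_efforts": joint torques, N m; "tcp_pos": TCP position; "eef_rot": TCP orientation; "wrist_force": force on the tool from outside, world axes, zero at the start; "moment": the same for the moment, N m; "width": finger opening in m; "grasp_force": force on a finger pad.
Only numpy, scipy, OpenCV 4.12 (cv2) and the standard library are available. Lean on these libraries where they do the work, as an engineer would, in place of code of your own. Each camera call takes 0.05 s, during which the arm holds its last target. There are 200 camera calls.

TASK

We are measuring this small engine's camshaft on the bench centres: turn it over (the timing gear is there to turn it by) until the dial gauge shows the lobe at the very peak of its lift and leave it there, and stand every tappet that has tipped over back up on its broad foot in the lane of the tappet tray, with the others still standing, so that each can be measured in turn. Keep off the gauge, and leave the jar, the spanner and the micrometer where they lie.

Things in the scene. Friction and masses are not known exactly. Their poses are not given: they have to be found in the camera images.
- bench: bench centres, fixed: grey bed 100 mm wide (x), 360 mm long (y), origin under its middle. A camshaft runs along y, 100 mm up, between two heads (19 mm higher than the axis; inner faces at y = +-133 mm). It turns endlessly either way, drag about 0.07 N m, and stays where left. Its dark timing gear is at the -y end; lobes of 26 mm reach at y = -5 and +45 mm
- gear_centre (a point): centre of the timing gear, on the shaft's axis; does not turn with it: y along the shaft, z up, x across to the gauge. The gear is 100 mm across the teeth (48 mm radius at their roots), 14 mm wide (y +-7 mm), flat faces. Nothing is beside its upper half within 40 mm, so its rim can be pinched across the faces from above and swung in arcs about this axis
- plunger (a joint): gauge reading, m: how far the lobe at y = +45 mm has lifted the level sprung plunger (2 to 3 N). About 0 on the lobe's round back (240 degrees of a turn); within 60 degrees of the peak it is 18 mm x cos(angle off the peak) - 9 mm: one peak of close to 0.009, when the nose points straight at the plunger (+x). It starts 70 degrees or more off the peak, on either side
- plunger_foot (a point): centre of the plunger's flat round foot (34 mm across), where it bears on the lobe from +x at the height of the shaft's axis; moves away from the shaft as the lobe lifts it
- gauge: dial gauge, round aluminium case 58 mm across, 20 mm thick, face up on a pillar; origin in its middle, 100 mm above the bench, axes as the bench. Plunger lies along x through it, 40 mm out behind. Black needle on white dial: points along +x at zero, turns clockwise seen from above as the plunger lifts, one turn for 10 mm
- tray: tappet tray, fixed plywood board with a straight lane 100 mm wide (x) and 438 mm long (y), fenced by laths 12 mm wide, 7 mm higher than the lane's floor. Origin under its middle; the floor is 9 mm above the origin
- tappet_A: steel mushroom tappet, 72 mm tall, 140 g: flat foot 36 mm across, 6 mm thick; plain stem 20 mm across, 66 mm long. Origin on its axis, 36 mm from either end; z axis from foot to stem end (up when it stands on its foot). Starts tipped over across the lane, stem to either side, lying on foot rim and stem end (axis droops 7 degrees to the stem, origin 14 mm above the floor). May be absent
- tappet_B: steel mushroom tappet, 72 mm tall, 140 g: flat foot 36 mm across, 6 mm thick; plain stem 20 mm across, 66 mm long. Origin on its axis, 36 mm from either end; z axis from foot to stem end (up when it stands on its foot). Starts tipped over across the lane, stem to either side, lying on foot rim and stem end (axis droops 7 degrees to the stem, origin 14 mm above the floor). May be absent
- tappet_C: steel mushroom tappet, 72 mm tall, 140 g: flat foot 36 mm across, 6 mm thick; plain stem 20 mm across, 66 mm long. Origin on its axis, 36 mm from either end; z axis from foot to stem end (up when it stands on its foot). Starts tipped over across the lane, stem to either side, lying on foot rim and stem end (axis droops 7 degrees to the stem, origin 14 mm above the floor). May be absent
- tappet_D: steel mushroom tappet, 72 mm tall, 140 g: flat foot 36 mm across, 6 mm thick; plain stem 20 mm across, 66 mm long. Origin on its axis, 36 mm from either end; z axis from foot to stem end (up when it stands on its foot). Starts tipped over across the lane, stem to either side, lying on foot rim and stem end (axis droops 7 degrees to the stem, origin 14 mm above the floor). May be absent
- tappet_E: steel mushroom tappet, 72 mm tall, 140 g: flat foot 36 mm across, 6 mm thick; plain stem 20 mm across, 66 mm long. Origin on its axis, 36 mm from either end; z axis from foot to stem end (up when it stands on its foot). Starts tipped over across the lane, stem to either side, lying on foot rim and stem end (axis droops 7 degrees to the stem, origin 14 mm above the floor). May be absent
- tappet_F: steel mushroom tappet, 72 mm tall, 140 g: flat foot 36 mm across, 6 mm thick; plain stem 20 mm across, 66 mm long. Origin on its axis, 36 mm from either end; z axis from foot to stem end (up when it stands on its foot). It starts standing on its foot in the lane
- grease_jar: bystander: white plastic jar with a black lid, 64 mm in diameter and 62 mm tall, on the bench beyond the tray; origin under its centre
- spanner: bystander: steel spanner 190 mm long lying on the bench beyond the tray; origin near its middle
- micrometer: bystander: small outside micrometer with a grey bow, about 130 by 40 mm and 15 mm high, lying on the bench beyond the gap between tray and bench centres; origin under its body
Mind the look-alikes: they are no part of the job. Leave any pink or red look-alike of the tappet_B alone.

How it is judged:
By the outcome, as a careful person would: the job done as asked, in the order asked, and still so for the second after the job is handed in, with the robot touching nothing.
Of tappet_A, tappet_B, tappet_C, tappet_D, tappet_E only 2 to 4 are there at a start; the rules pass over those that are not, and their reading is None.
At some moment in a run one of tappet_F may be knocked a few centimetres aside while the robot is not near it.
Once in a run the grip may slacken for a moment while it holds something.
It also fails if it takes over 210 s, if anything falls off the work surface, if the arm or the gripper's body presses on something with over 40 N, if the wrist force passes 120 N, or if a joint passes its speed limit or range.

## Working session

There is one attempt and no reset: what is moved stays moved. The work goes in short steps, Python scripts to look and compute and a shell command to move; the robot and the scene stay as the last step left them, time stands still between calls to the robot, and variables do not carry over. Pictures are saved under pics/ and viewed, at most 14 in all, crops included, and the job is handed in when it is done.

```bash
ls; mkdir -p pics; cat > h.py <<'E'
import numpy as np, cv2
from plant import status, snapshot, camera_model, ticket, bot
def pose(name,o=None):
    m=camera_model(name)
    if 'position' in m: return m,np.array(m['orientation']),np.array(m['position'])
    T=np.array(m['hand_eye']); o=o or status.get_obs()
    R=np.array(o['eef_rot']); return m,R@T[:3,:3],R@T[:3,3]+np.array(o['tcp_pos'])
def world(P,u,v,d):
    m,R,p=P
    k=m.get('distortion',m.get('dist'))
    K=np.array([[m['fx'],0,m['cx']],[0,m['fy'],m['cy']],[0,0,1.]])
    pt=np.stack([np.ravel(u),np.ravel(v)],-1).astype(float)
    n=cv2.undistortPoints(pt[:,None],K,None if k is None else np.array(k))[:,0]
    d=np.ravel(d)
    c=np.stack([n[:,0]*d,-n[:,1]*d,-d],-1)
    return c@R.T+p
def grab(name,f):
    o=status.get_obs(); im,d=snapshot(name)
    cv2.imwrite('pics/'+f+'.png',im[:,:,::-1]); np.savez('pics/'+f+'.npz',im=im,d=d)
    return pose(name,o),im,d
def cloud(P,d):
    v,u=np.mgrid[:d.shape[0],:d.shape[1]]
    return world(P,u,v,d).reshape(d.shape+(3,))
E
python3 - <<'E'
from h import *
for n in('scene','top','wrist'):
    P,im,d=grab(n,n+'0'); print(n,{k:np.round(v,3).tolist() for k,v in P[0].items()})
o=status.get_obs();print(o,bot.pinch_z)
E
```

```text
pics
scene {'fx': 469.193, 'fy': 469.193, 'cx': 324.973, 'cy': 246.203, 'position': [0.859, -0.384, 0.878], 'orientation': [[0.753, -0.559, 0.346], [0.658, 0.637, -0.402], [0.004, 0.53, 0.848]]}
top {'fx': 559.836, 'fy': 559.836, 'cx': 328.174, 'cy': 239.445, 'position': [0.475, -0.002, 1.509], 'orientation': [[0.009, 0.998, -0.066], [-1.0, 0.009, 0.007], [0.007, 0.066, 0.998]]}
wrist {'fx': 335.984, 'fy': 335.984, 'cx': 316.764, 'cy': 238.135, 'hand_eye': [[-0.0, 0.957, 0.289, 0.075], [1.0, 0.0, 0.0, 0.001], [0.0, 0.289, -0.957, -0.141], [0.0, 0.0, 0.0, 1.0]]}
{'clock': 0.15, 'joint_positions': array([-81.56023483,  24.44227194,   4.23328361,  92.04185014,
        -1.95308795,  63.64335304,  -3.84487488]), 'dq': array([ 0.14521692, -0.1226556 ,  0.12168272, -0.11644649, -0.0108991 ,
       -0.12765849, -0.05044334]), 'joint_efforts': array([ 4.10140012e-03, -9.50330687e+01,  3.76371056e+00, -4.63762736e+01,
        1.93171768e-02,  7.73876935e-03, -3.36391020e-05]), 'tcp_pos': array([0.19736605, 0.64518904, 0.23077756]), 'eef_rot': array([[-9.56259961e-01,  2.92518113e-01, -2.00094172e-04],
       [ 2.92518170e-01,  9.56259499e-01, -9.44059186e-04],
       [-8.48124592e-05, -9.61297182e-04, -9.99999534e-01]]), 'wrist_force': array([-0.31917466,  0.24633832, -0.31122693]), 'moment': array([ 0.0005913 , -0.03179521,  0.01387862]), 'grasp_force': 0.0, 'width': 0.08531023858825966} -0.0187
```

View pics/top0.png

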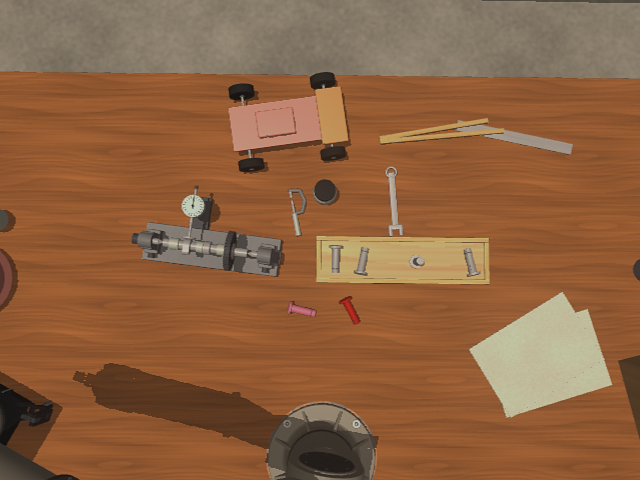

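View pics/scene0.png

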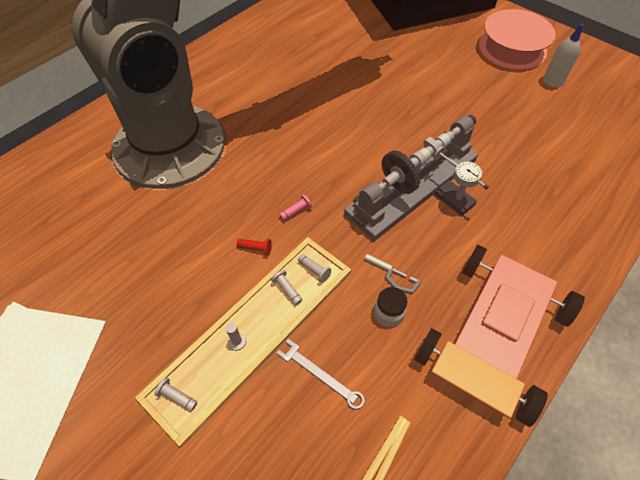

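Top view: bench centres (210,248) with gear (230,251) and gauge (193,205). Tipped tappets at (336,259), (362,261) and (472,262), and one standing at (417,262). The look-alikes are pink (301,310) and red (350,310), both outside the tray. The jar, spanner and micrometer are at (325,191), (392,200) and (297,211).

```bash
python3 - <<'E'
from h import *
z=np.load('pics/top0.npz');im,d=z['im'],z['d']
P=pose('top');C=cloud(P,d)
def reg(u0,v0,u1,v1,lo,hi):
    c=C[v0:v1,u0:u1].reshape(-1,3); dd=d[v0:v1,u0:u1].ravel(); return c[(dd>0)&(c[:,2]>lo)&(c[:,2]<hi)]
def ax(q):
    m=q.mean(0); w,V=np.linalg.eigh(np.cov(q[:,:2].T)); v=V[:,1]; return np.round(m,4),np.round(v,3),np.round((q[:,:2]-m[:2])@v,3).min(),np.round((q[:,:2]-m[:2])@v,3).max(), len(q)
g=reg(216,225,245,280,.125,.165); print('gear',ax(g),g[:,2].max(),g.min(0),g.max(0))
r=cv2.minAreaRect(reg(125,215,290,285,.01,.14)[:,:2].astype(np.float32)); print('bed',r)
gg=reg(178,190,210,220,.09,.13); print('gauge',gg.mean(0),ax(gg))
for n,b in dict(T1=(328,242,345,275),T2=(354,242,372,278),T3=(462,244,482,280),F=(408,252,428,270)).items():
    q=reg(*b,.018,.1); print(n,ax(q),q[:,2].max())
t=reg(310,230,495,290,.004,.03);print('tray',cv2.minAreaRect(t[:,:2].astype(np.float32)),ax(t))
print('table',np.median(reg(400,300,450,400,-.1,.1)[:,2]))
b=[cv2.resize(im[v0:v1,u0:u1],None,fx=f,fy=f,interpolation=cv2.INTER_CUBIC) for u0,v0,u1,v1,f in((125,180,290,285,4.4),(312,230,494,290,4.0))]
b=[cv2.copyMakeBorder(x,0,0,0,740-x.shape[1],0) for x in b if True]
o=np.vstack(b); print(o.shape); cv2.imwrite('pics/crop1.png',cv2.resize(o[:,:,::-1],None,fx=.8,fy=.8))
E
```

```text
gear (array([0.5387, 0.2342, 0.1409]), array([-0.992,  0.128]), np.float64(-0.044), np.float64(0.043), 244) 0.15449536611958492 [0.49665036 0.22292444 0.12501945] [0.5833573  0.24719138 0.15449537]
bed ((0.5456407070159912, 0.3133176863193512), (0.43107980489730835, 0.18416433036327362), 89.6011734008789)
gauge [0.65000455 0.32766878 0.10803412] (array([0.65  , 0.3277, 0.108 ]), array([-0.995, -0.102]), np.float64(-0.04), np.float64(0.033), 454)
T1 (array([ 0.5248, -0.0315,  0.0308]), array([-1.   , -0.017]), np.float64(-0.035), np.float64(0.037), 232) 0.048930361003210576
T2 (array([ 0.5161, -0.1023,  0.0319]), array([-0.98,  0.2 ]), np.float64(-0.04), np.float64(0.033), 227) 0.051406363235383834
T3 (array([ 0.5159, -0.3888,  0.032 ]), array([-0.975, -0.222]), np.float64(-0.039), np.float64(0.034), 223) 0.05030983512796494
F (array([ 0.5186, -0.2448,  0.0618]), array([-0.003,  1.   ]), np.float64(-0.026), np.float64(0.014), 90) 0.08914170935071764
tray ((0.523370087146759, -0.21213991940021515), (0.15875567495822906, 0.4969567358493805), 0.5040172934532166) (array([ 0.5231, -0.2121,  0.0116]), array([0.001, 1.   ]), np.float64(-0.248), np.float64(0.249), 7614)
table -0.00010628152512137667
(702, 740, 3)
```

View pics/crop1.png

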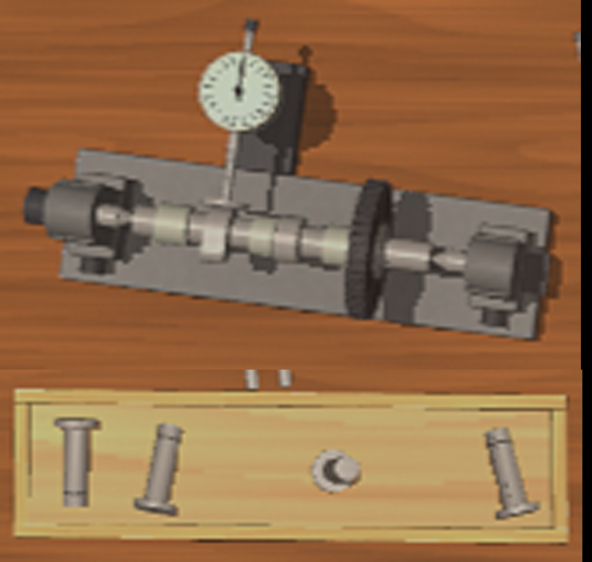

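View pics/wrist0.png

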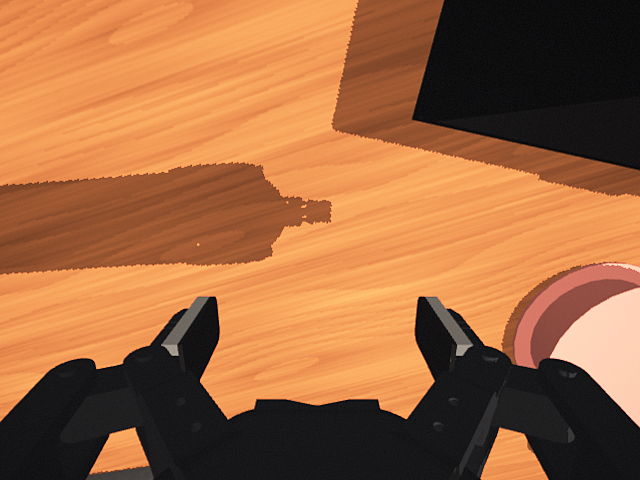

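Crop: the bed slopes about 7° and the gear disc runs at crop (370,250). All three tipped tappets lie inside the lane, steel grey, so they're the ones to stand. The needle reads about zero, pointing +x. I'll move over the gear with the wrist flipped so that its camera sits on the gauge side.

```bash
python3 -m handwheel '{"fingers":[0,0,0,0,0],"dp":[[3,-4,2],[7,-8,4],[11,-12,6],[14,-16,8],[17,-20,8]],"twist":[-10,-20,-30,-40,-50]}' 30
python3 -m handwheel '{"fingers":[0,0,0,0,0],"dp":[[4,-4,0],[8,-8,0],[12,-12,0],[16,-16,0],[17,-21,0]],"twist":[-10,-20,-30,-40,-50]}'
python3 -m handwheel '{"fingers":[0,0,0,0,0],"dp":[[0,0,0],[0,0,0],[0,0,0],[0,0,0],[0,0,0]],"twist":[-10,-20,-30,-40,-50]}'
python3 -m handwheel '{"fingers":[0,0,0,0,0],"dp":[[0,0,0],[0,0,0],[0,0,0],[0,0,0],[0,0,0]],"twist":[-10,-19.8,-19.8,-19.8,-19.8]}'
python3 - <<'E'
from h import *
P,im,d=grab('wrist','w1'); o=status.get_obs(); print(o['tcp_pos'],o['eef_rot'][:,1],o['joint_positions'])
E
```

```text
clock: 0.78
tcp_pos: [0.3687, 0.4444, 0.3128]
eef_rot: [[-0.385, 0.923, 0.001], [0.923, 0.385, 0.002], [0.002, 0.002, -1.0]]
wrist_force: [1.6, -0.0, 0.1]
width: 0.0856
grasp_force: 0.0
clock: 1.4
tcp_pos: [0.539, 0.2339, 0.3109]
eef_rot: [[0.46, 0.888, 0.0], [0.888, -0.46, -0.001], [-0.001, 0.001, -1.0]]
wrist_force: [0.3, -0.0, -0.9]
width: 0.0855
grasp_force: 0.0
clock: 2.02
tcp_pos: [0.5373, 0.2354, 0.3111]
eef_rot: [[0.976, 0.219, -0.0], [0.219, -0.976, -0.0], [-0.0, -0.0, -1.0]]
wrist_force: [-0.3, 0.4, -0.0]
width: 0.0855
grasp_force: 0.0
clock: 2.65
tcp_pos: [0.5374, 0.2354, 0.3113]
eef_rot: [[0.993, -0.116, -0.0], [-0.116, -0.993, 0.0], [-0.0, -0.0, -1.0]]
wrist_force: [-0.1, -0.7, -0.2]
width: 0.0852
grasp_force: 0.0
[0.53741473 0.23536035 0.3113084 ] [-1.16874100e-01 -9.93146726e-01 -1.60287855e-04] [ -67.3519064    15.77803307   46.48787749  100.03883765  -12.17288793
   69.38317389 -114.33214978]
```

View pics/w1.png

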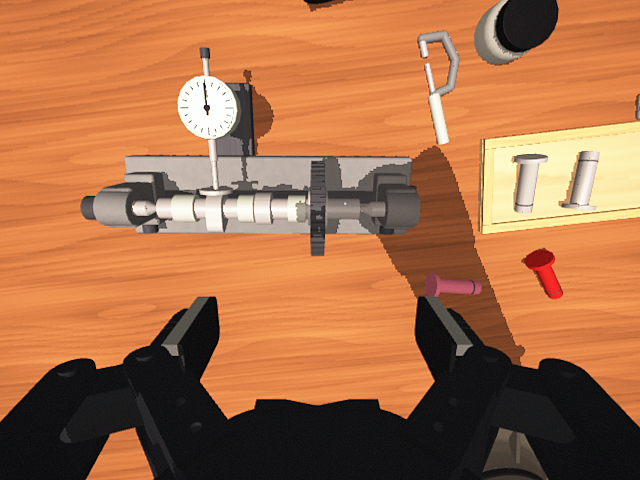

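The wrist view is aligned: gear at (317,207), dial at (207,108) with the needle at zero, measured lobe at (215,210) and plunger foot at (215,190).

```bash
python3 - <<'E'
from h import *
z=np.load('pics/w1.npz');im,d=z['im'],z['d'];P=pose('wrist');C=cloud(P,d)
def reg(u0,v0,u1,v1,lo,hi):
    c=C[v0:v1,u0:u1].reshape(-1,3); return c[(c[:,2]>lo)&(c[:,2]<hi)]
# yaw from bed edge: bed points
q=reg(120,150,415,240,.01,.06); r=cv2.minAreaRect(q[:,:2].astype(np.float32)); print('bed',r)
for zl in (.105,.125,.14,.147):
    g=reg(295,150,340,265,zl,.17); print('gear',zl,g.mean(0),g.min(0),g.max(0))
s=reg(330,195,358,222,.08,.13); print('shaft',s.mean(0),s[:,2].max(), s[s[:,2]>s[:,2].max()-.003].mean(0))
s=reg(135,195,155,222,.08,.13); print('tip',s[:,2].max(), s[s[:,2]>s[:,2].max()-.003].mean(0))
print('lobe profile col215'); 
bx=np.array([.9931,-.1169])
for v in range(184,240,3): c=C[v,215]; print(v,np.round((c[:2]-[.5374,.2354])@bx,4),np.round(c[2],4),end=' | ')
E
```

```text
bed ((0.5463249087333679, 0.2950160801410675), (0.36457589268684387, 0.10789793729782104), 83.09385681152344)
gear 0.105 [0.54187617 0.23617828 0.1299277 ] [0.49132562 0.21245994 0.10500492] [0.58536907 0.26066371 0.15015098]
gear 0.125 [0.54084025 0.2356961  0.14130874] [0.4937724  0.22466692 0.12506436] [0.57866351 0.24722305 0.15015098]
gear 0.14 [0.53710008 0.23616416 0.14516522] [0.50767367 0.22673416 0.14003073] [0.56306771 0.24640606 0.15015098]
gear 0.147 [0.53534304 0.23645623 0.14810338] [0.5214452  0.22839417 0.14700044] [0.54917031 0.24452799 0.15015098]
shaft [0.53386656 0.20858337 0.10693328] 0.11162956351882158 [0.53246949 0.20888765 0.10945653]
tip 0.10824250455526857 [0.55838002 0.41980364 0.10618714]
lobe profile col215
184 0.0247 0.0993 | 187 0.0217 0.1004 | 190 0.0197 0.1078 | 193 0.0179 0.1157 | 196 0.0133 0.1066 | 199 0.0109 0.1108 | 202 0.0083 0.1132 | 205 0.0051 0.1127 | 208 0.0024 0.1147 | 211 -0.0005 0.116 | 214 -0.0039 0.115 | 217 -0.0067 0.1164 | 220 -0.01 0.1158 | 223 -0.0133 0.1154 | 226 -0.0163 0.1159 | 229 -0.0195 0.1162 | 232 -0.0492 0.0233 | 235 -0.0603 -0.0005 | 238 -0.0649 -0.001 |
```

The bench numbers are consistent: gear centre is about (0.536, 0.236, 0.100) and the teeth top out at 0.150. The lobe nose points about 150° from +x, over the top, so the gear's top must go toward +x. I'll pinch the rim at -50° and stroke to +50°.

```bash
python3 -m handwheel '{"fingers":[120,120,120,120,120],"dp":[[-3.2,0.44,-5],[-3.2,0.44,-11],[-3.2,0.44,-16],[-3.2,0.44,-19],[-3.2,0.44,-20.4]],"twist":[0,0,0,0,0]}' 40
python3 -m handwheel '{"fingers":[255,255,255,255,255],"dp":[[0,0,0],[0,0,0],[0,0,0],[0,0,0],[0,0,0]],"twist":[0,0,0,0,0]}' 40
python3 - <<'E'
from h import *
P,im,d=grab('wrist','w2')
E
```

```text
clock: 3.32
tcp_pos: [0.505, 0.2394, 0.1059]
eef_rot: [[0.993, -0.118, -0.001], [-0.118, -0.993, -0.001], [-0.001, 0.001, -1.0]]
wrist_force: [0.3, -0.2, 0.2]
width: 0.0447
grasp_force: 0.0
clock: 3.95
tcp_pos: [0.5059, 0.2388, 0.1084]
eef_rot: [[0.993, -0.119, 0.001], [-0.119, -0.993, -0.0], [0.001, -0.0, -1.0]]
wrist_force: [-0.4, -7.5, -2.0]
width: 0.0137
grasp_force: 41.3
```

View pics/w2.png

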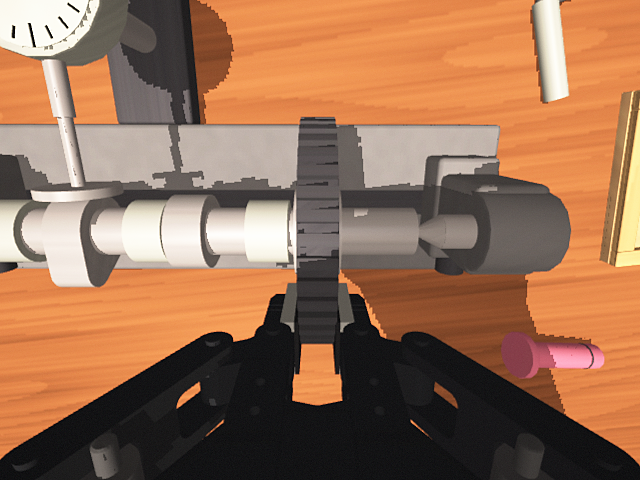

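The rim is pinched across its faces at (320,320), 13.7 mm opening, and the fingers are clear of everything. The lobe nose points toward -x.

```bash
python3 -m handwheel '{"fingers":[255,255,255,255,255],"dp":[[0.49,-0.06,0.49],[1.06,-0.12,0.89],[1.68,-0.2,1.19],[2.35,-0.28,1.37],[3.04,-0.36,1.43]],"twist":[0,0,0,0,0]}'
python3 -m handwheel '{"fingers":[255,255,255,255,255],"dp":[[0.69,-0.08,-0.06],[1.36,-0.16,-0.24],[1.99,-0.23,-0.54],[2.55,-0.3,-0.94],[3.04,-0.36,-1.43]],"twist":[0,0,0,0,0]}'
python3 -m handwheel '{"fingers":[255,255],"dp":[[0,0,0],[0,0,0]],"twist":[0,0]}'
python3 - <<'E'
from h import *
P,im,d=grab('wrist','w3')
E
```

```text
clock: 4.62
tcp_pos: [0.5336, 0.2354, 0.1219]
eef_rot: [[0.993, -0.118, -0.005], [-0.118, -0.993, -0.001], [-0.005, 0.001, -1.0]]
wrist_force: [-15.3, -5.8, 1.4]
width: 0.0131
grasp_force: 40.8
clock: 5.25
tcp_pos: [0.5665, 0.2314, 0.1091]
eef_rot: [[0.993, -0.119, -0.0], [-0.119, -0.993, 0.0], [-0.0, -0.0, -1.0]]
wrist_force: [-9.2, -10.3, 16.2]
width: 0.0131
grasp_force: 48.3
clock: 5.5
tcp_pos: [0.5669, 0.2313, 0.1088]
eef_rot: [[0.993, -0.12, 0.001], [-0.12, -0.993, -0.0], [0.001, 0.0, -1.0]]
wrist_force: [-1.8, -8.6, 2.7]
width: 0.0134
grasp_force: 46.8
```

View pics/w3.png

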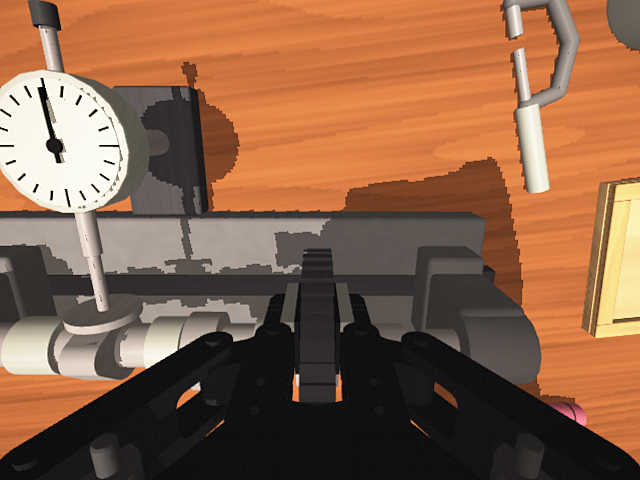

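The needle still reads about zero at (45,115), so the nose has come to about 60° short of the peak. I'll regrip at -35° and stroke on through the peak, watching the dial.

```bash
python3 -m handwheel '{"fingers":[120,120,120,120,120],"dp":[[0,0,0],[0,0,0],[0,0,2],[0,0,6],[0,0,6]],"twist":[0,0,0,0,0]}'
python3 -m handwheel '{"fingers":[120,120,120,120,120],"dp":[[-3,0.3,0],[-5.32,0.63,0],[-5.32,0.63,-3],[-5.32,0.63,-5.29],[-5.32,0.63,-5.29]],"twist":[0,0,0,0,0]}'
python3 -m handwheel '{"fingers":[255,255,255,255,255],"dp":[[0,0,0],[0,0,0],[0,0,0],[0,0,0],[0,0,0]],"twist":[0,0,0,0,0]}'
python3 - <<'E'
import numpy as np
p0=-35
for a in (-20,-5,10,15,20,25,30,35,40,45,50):
    f=lambda p:np.array([40*np.sin(np.radians(p)),40*np.cos(np.radians(p))])
    u,z=f(a)-f(p0); print(a,np.round([u*.0993,-u*.0118,z*.1],2))
E
```

```text
clock: 6.18
tcp_pos: [0.568, 0.2332, 0.1714]
eef_rot: [[0.993, -0.119, 0.005], [-0.119, -0.993, 0.003], [0.004, -0.004, -1.0]]
wrist_force: [-1.2, 0.1, 0.4]
width: 0.045
grasp_force: 0.0
clock: 6.8
tcp_pos: [0.5123, 0.2386, 0.1138]
eef_rot: [[0.993, -0.119, -0.002], [-0.119, -0.993, -0.001], [-0.001, 0.001, -1.0]]
wrist_force: [0.7, 0.3, 0.2]
width: 0.0453
grasp_force: 0.0
clock: 7.42
tcp_pos: [0.5133, 0.2379, 0.1155]
eef_rot: [[0.993, -0.12, 0.0], [-0.12, -0.993, -0.0], [0.0, 0.0, -1.0]]
wrist_force: [-4.2, -7.2, 9.8]
width: 0.0135
grasp_force: 41.0
-20 [ 0.92 -0.11  0.48]
-5 [ 1.93 -0.23  0.71]
10 [ 2.97 -0.35  0.66]
15 [ 3.31 -0.39  0.59]
20 [ 3.64 -0.43  0.48]
25 [ 3.96 -0.47  0.35]
30 [ 4.26 -0.51  0.19]
35 [ 4.56 -0.54  0.  ]
40 [ 4.83 -0.57 -0.21]
45 [ 5.09 -0.6  -0.45]
50 [ 5.32 -0.63 -0.71]
```

```bash
cat >> h.py <<'E'
def dial(f,c=None):
    P,im,d=grab('wrist',f); m,R,p=P
    c=np.array([.65,.3265,.110]) if c is None else c
    bx=np.array([.993,-.119,0]); by=np.array([.119,.993,0])
    g=np.linspace(-.03,.03,241)
    W=c+(-g)[:,None,None]*bx+(-g)[None,:,None]*by   # up=+x, left=+y
    q=(W-p)@R
    u=(m['cx']+m['fx']*q[...,0]/-q[...,2]).astype(np.float32); v=(m['cy']-m['fy']*q[...,1]/-q[...,2]).astype(np.float32)
    return cv2.remap(im,u,v,cv2.INTER_CUBIC)
def needle(w,c=(120,120)):
    gr=w.min(2).astype(int); a=np.radians(np.arange(0,360,1)); best=[]
    for t in a:
        r=np.arange(16,62); x=c[0]+r*np.sin(t); y=c[1]-r*np.cos(t)
        ok=(x>=0)&(x<240)&(y>=0)&(y<240)
        best.append(np.mean(gr[y[ok].astype(int),x[ok].astype(int)]) if ok.sum()>20 else 255)
    b=255-np.array(best); b=cv2.GaussianBlur(np.r_[b,b,b].astype(np.float32)[:,None],(1,7),0)[360:720,0]
    i=int(b.argmax()); return i, round(float(b[i]))
E
python3 -m handwheel '{"fingers":[255,255,255],"dp":[[0.92,-0.11,0.48],[1.93,-0.23,0.71],[1.93,-0.23,0.71]],"twist":[0,0,0]}'
cat > look.py <<'E'
from h import *; import sys
w=dial(sys.argv[1]); cv2.imwrite('pics/d_'+sys.argv[1]+'.png',w[:,:,::-1]); print(needle(w))
E
python3 look.py a1
python3 -m handwheel '{"fingers":[255,255,255],"dp":[[1.04,-0.12,-0.05],[1.04,-0.12,-0.05],[1.04,-0.12,-0.05]],"twist":[0,0,0]}'
python3 look.py a2
python3 - <<'E'
from h import *
cv2.imwrite('pics/m1.png',np.hstack([cv2.imread('pics/d_a1.png'),cv2.imread('pics/d_a2.png')]))
E
```

```text
clock: 7.8
tcp_pos: [0.5307, 0.2357, 0.1215]
eef_rot: [[0.993, -0.119, -0.004], [-0.119, -0.993, -0.001], [-0.004, 0.001, -1.0]]
wrist_force: [-9.9, -4.8, 0.6]
width: 0.0134
grasp_force: 40.9
(41, 242)
clock: 8.22
tcp_pos: [0.5409, 0.2345, 0.121]
eef_rot: [[0.993, -0.119, -0.004], [-0.119, -0.993, -0.001], [-0.004, 0.001, -1.0]]
wrist_force: [-9.0, -5.5, -0.4]
width: 0.0138
grasp_force: 42.1
(145, 155)
```

View pics/m1.png

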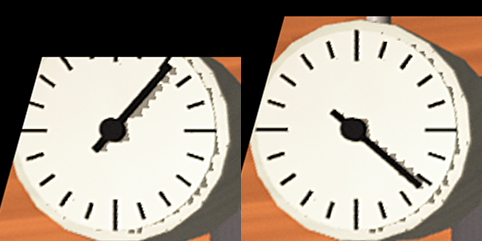

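The rectified dial is clear, with its pivot at (113,130). Lift went from 1.1 to 3.6 mm, so it is about 45° short of the peak. I'll regrip once more so the peak falls mid-stroke.

```bash
sed -i 's/c=(120,120)/c=(113,130)/' h.py
python3 -m handwheel '{"fingers":[120,120,120,120,120],"dp":[[0,0,0],[0,0,0],[0,0,2],[0,0,5],[-2.68,0.32,5]],"twist":[0,0,0,0,0]}'
python3 -m handwheel '{"fingers":[120,120,120,120,120],"dp":[[0,0,0],[0,0,-2],[0,0,-4],[0,0,-5.48],[0,0,-5.48]],"twist":[0,0,0,0,0]}'
python3 -m handwheel '{"fingers":[255,255,255,255,255],"dp":[[0,0,0],[0,0,0],[0,0,0],[0,0,0],[0,0,0]],"twist":[0,0,0,0,0]}'
python3 look.py b0
python3 - <<'E'
import numpy as np
f=lambda p:np.array([40*np.sin(np.radians(p)),40*np.cos(np.radians(p))])
for p0,L in((-30,(-20,-10,0)),(0,(5,10,15,20,25,30,35,40))):
  for a in L:
    u,z=f(a)-f(p0); print(p0,a,np.round([u*.0993,-u*.0118,z*.1],2))
E
```

```text
clock: 8.9
tcp_pos: [0.5183, 0.2386, 0.1744]
eef_rot: [[0.993, -0.12, 0.005], [-0.12, -0.993, 0.002], [0.004, -0.003, -1.0]]
wrist_force: [-0.2, 0.4, -0.8]
width: 0.0452
grasp_force: 0.0
clock: 9.52
tcp_pos: [0.5154, 0.2379, 0.1146]
eef_rot: [[0.993, -0.119, -0.002], [-0.119, -0.993, -0.002], [-0.002, 0.002, -1.0]]
wrist_force: [-0.1, 1.0, -0.2]
width: 0.0457
grasp_force: 0.0
clock: 10.15
tcp_pos: [0.5161, 0.2375, 0.1167]
eef_rot: [[0.993, -0.12, 0.0], [-0.12, -0.993, -0.001], [0.0, 0.0, -1.0]]
wrist_force: [-2.0, -6.5, 2.9]
width: 0.0131
grasp_force: 40.6
(0, 255)
-30 -20 [ 0.63 -0.07  0.29]
-30 -10 [ 1.3  -0.15  0.48]
-30 0 [ 1.99 -0.24  0.54]
0 5 [ 0.35 -0.04 -0.02]
0 10 [ 0.69 -0.08 -0.06]
0 15 [ 1.03 -0.12 -0.14]
0 20 [ 1.36 -0.16 -0.24]
0 25 [ 1.68 -0.2  -0.37]
0 30 [ 1.99 -0.24 -0.54]
0 35 [ 2.28 -0.27 -0.72]
0 40 [ 2.55 -0.3  -0.94]
```

```bash
python3 -m handwheel '{"fingers":[255,255,255,255,255],"dp":[[0.63,-0.07,0.29],[1.3,-0.15,0.48],[1.99,-0.24,0.54],[1.99,-0.24,0.54],[1.99,-0.24,0.54]],"twist":[0,0,0,0,0]}' | grep -E "tcp|width"
python3 look.py b1
python3 -m handwheel '{"fingers":[255,255,255],"dp":[[0.69,-0.08,-0.06],[0.69,-0.08,-0.06],[0.69,-0.08,-0.06]],"twist":[0,0,0]}'| grep -E "tcp|width"
python3 look.py b2
python3 -m handwheel '{"fingers":[255,255,255],"dp":[[0.67,-0.08,-0.18],[0.67,-0.08,-0.18],[0.67,-0.08,-0.18]],"twist":[0,0,0]}'| grep -E "tcp|width"
python3 look.py b3
python3 -m handwheel '{"fingers":[255,255,255],"dp":[[0.63,-0.08,-0.30],[0.63,-0.08,-0.30],[0.63,-0.08,-0.30]],"twist":[0,0,0]}'| grep -E "tcp|width"
python3 look.py b4
python3 -m handwheel '{"fingers":[255,255,255],"dp":[[0.56,-0.06,-0.4],[0.56,-0.06,-0.4],[0.56,-0.06,-0.4]],"twist":[0,0,0]}'| grep -E "tcp|width"
python3 look.py b5
python3 - <<'E'
from h import *
cv2.imwrite('pics/m2.png',np.vstack([np.hstack([cv2.imread(f'pics/d_b{i}.png') for i in r]) for r in((1,2,3),(4,5,5))]))
E
```

```text
tcp_pos: [0.5336, 0.2354, 0.1211]
width: 0.0133
(254, 245)
tcp_pos: [0.5406, 0.2345, 0.1206]
width: 0.0133
(286, 249)
tcp_pos: [0.5477, 0.2336, 0.119]
width: 0.0134
(309, 250)
tcp_pos: [0.5545, 0.2328, 0.1163]
width: 0.0135
(320, 248)
tcp_pos: [0.5607, 0.2321, 0.1126]
width: 0.013
(320, 249)
```

View pics/m2.png

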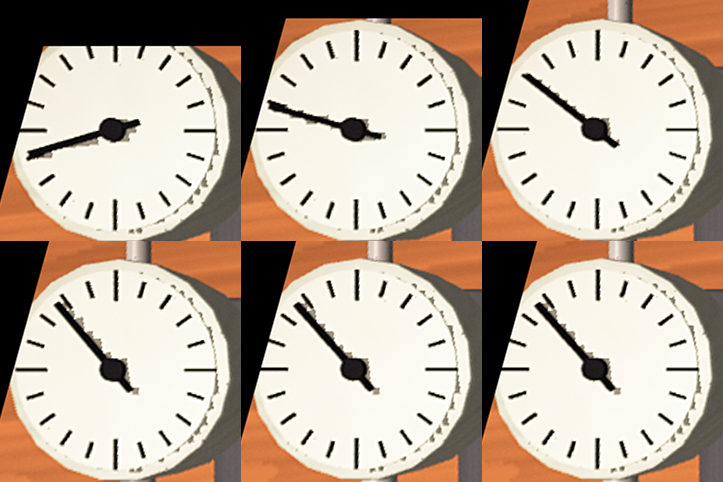

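All five readings fit the peak lying about midway between the last two positions (254, 286, 309, 320, 320° of needle). I'll take one more step past it to bracket, then come back in small steps with a finer needle fit.

```bash
cat > look.py <<'E'
from h import *; import sys
def fine(w):
    g=w.min(2); yy,xx=np.mgrid[:241,:241]; x=xx-113.; y=130.-yy
    i=needle(w)[0]; a=np.degrees(np.arctan2(x,y))%360; r=np.hypot(x,y)
    m=(g<70)&(r>18)&(r<80)&(abs((a-i+180)%360-180)<14)
    # line through needle incl. pivot-free fit
    pts=np.stack([x[m],y[m]],1).astype(np.float32); vx,vy,_,_=cv2.fitLine(pts,cv2.DIST_HUBER,0,.01,.01).ravel()
    t=np.degrees(np.arctan2(vx,vy))%360
    if abs((t-i+180)%360-180)>90: t=(t+180)%360
    return i,round(t,2),int(m.sum())
for f in sys.argv[1:]:
    import os
    if os.path.exists(f'pics/d_{f}.png'): w=cv2.imread(f'pics/d_{f}.png')
    else: w=dial(f)[:,:,::-1]; cv2.imwrite(f'pics/d_{f}.png',w)
    print(f,fine(w),status.get_obs()['tcp_pos'].round(4))
E
python3 look.py b1 b2 b3 b4 b5
python3 -m handwheel '{"fingers":[255,255,255],"dp":[[0.5,-0.06,-0.48],[0.5,-0.06,-0.48],[0.5,-0.06,-0.48]],"twist":[0,0,0]}'| grep -E "force|width"
python3 look.py b6
python3 -m handwheel '{"fingers":[255,255,255],"dp":[[-0.5,0.06,0.48],[-0.5,0.06,0.48],[-0.5,0.06,0.48]],"twist":[0,0,0]}'| grep -E "force|width"
python3 look.py b7
python3 -m handwheel '{"fingers":[255,255,255],"dp":[[-0.28,0.03,0.21],[-0.28,0.03,0.21],[-0.28,0.03,0.21]],"twist":[0,0,0]}'| grep -E "force|width"
python3 look.py b8
```

```text
b1 (254, np.float32(253.08), 425) [0.5607 0.2321 0.1126]
b2 (286, np.float32(286.17), 361) [0.5607 0.2321 0.1126]
b3 (309, np.float32(308.2), 382) [0.5607 0.2321 0.1126]
b4 (320, np.float32(319.56), 449) [0.5607 0.2321 0.1126]
b5 (320, np.float32(318.23), 445) [0.5607 0.2321 0.1126]
wrist_force: [-3.8, -7.7, 5.2]
width: 0.0133
grasp_force: 48.1
b6 (306, np.float32(304.83), 410) [0.5661 0.2314 0.1079]
wrist_force: [0.1, -6.6, -3.9]
width: 0.013
grasp_force: 44.2
b7 (319, np.float32(317.84), 450) [0.5613 0.232  0.1124]
wrist_force: [2.8, -5.4, -9.8]
width: 0.0134
grasp_force: 42.5
b8 (321, np.float32(320.18), 431) [0.5588 0.2323 0.1143]
```

The peak fits at TCP arc angle 32.6° with the needle at about 320.5. I'm at 35.3° reading 320.2, so I go back 2.6°.

```bash
python3 -m handwheel '{"fingers":[255,255,255],"dp":[[-0.15,0.02,0.1],[-0.15,0.02,0.1],[-0.15,0.02,0.1]],"twist":[0,0,0]}'| grep -E "force|width"
python3 look.py b9
python3 -m handwheel '{"fingers":[120,120,120,120,120],"dp":[[0,0,0],[0,0,0],[0,0,0],[0,0,2],[0,0,5]],"twist":[0,0,0,0,0]}'| grep -E "tcp|force|width"
python3 look.py b10
python3 -m handwheel '{"fingers":[120,120,120,120,120],"dp":[[0,0,3],[0,0,6],[0,0,8],[0,0,8],[0,0,8]],"twist":[0,0,0,0,0]}'| grep -E "tcp|force|width"
python3 look.py b11
python3 - <<'E'
from h import *
z=np.load('pics/b11.npz');P=pose('wrist')
im=z['im']; cv2.imwrite('pics/c11.png',np.hstack([cv2.resize(im[40:290,100:400],None,fx=1.6,fy=1.6),cv2.resize(dial('b12'),(300,300))[:, :].repeat(1,0)[:300] if False else np.zeros((400,1,3),np.uint8)])[:,:,::-1])
E
```

```text
wrist_force: [4.8, -6.2, -11.6]
width: 0.0134
grasp_force: 41.7
b9 (321, np.float32(320.7), 460) [0.5574 0.2325 0.1152]
tcp_pos: [0.5569, 0.2335, 0.1666]
wrist_force: [-0.1, 0.4, -0.3]
width: 0.0452
grasp_force: 0.0
b10 (318, np.float32(320.64), 245) [0.5588 0.2339 0.1707]
tcp_pos: [0.5566, 0.2338, 0.2448]
wrist_force: [-0.2, 0.8, -0.3]
width: 0.0454
grasp_force: 0.0
b11 (319, np.float32(321.05), 269) [0.5566 0.2337 0.2446]
```

View pics/c11.png

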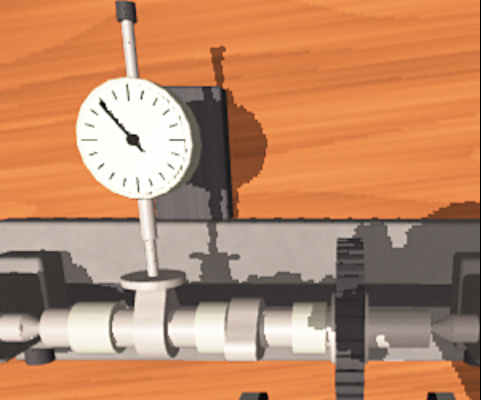

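The gear is released with the nose at the plunger foot (crop (152,283)) and the needle at about 321°, its maximum, so the camshaft is done. Next I look at the tray from above.

```bash
python3 -m handwheel '{"fingers":[120,120,120,120,120],"dp":[[0,-5,3],[0,-11,6],[1,-17,8],[2,-23,9],[2.5,-29,9]],"twist":[2,4,6.8,6.8,6.8]}'|grep -E "clock|tcp"
python3 -m handwheel '{"fingers":[147,147,147,147,147],"dp":[[0,-6,0],[0,-12,0],[0,-12.5,0],[0,-12.5,0],[0,-12.5,0]],"twist":[0,0,0,0,0]}'
cat > tray.py <<'E'
from h import *; import sys
f=sys.argv[1]
P,im,d=grab('wrist',f); C=cloud(P,d); o=status.get_obs(); print('J',o['joint_positions'].round(0),o['tcp_pos'].round(4))
X=C[...,:2]; z=C[...,2]
inl=(d>0)&(X[...,0]>.43)&(X[...,0]<.62)&(X[...,1]>-.47)&(X[...,1]<.04)
fl=inl&(z>.004)&(z<.0125); lath=inl&(z>.0135)&(z<.019)
print('floor z',np.median(z[fl]),'lath',np.median(z[lath]))
l=C[lath]; 
for a,b in((.43,.50),(.55,.62)):
    s=l[(l[:,0]>a)&(l[:,0]<b)&(l[:,1]<-.02)&(l[:,1]>-.41)]; print('lath x',np.percentile(s[:,0],[2,50,98]).round(4))
tp=(inl&(z>.0195)&(z<.1)).astype(np.uint8)
n,L,S,c=cv2.connectedComponentsWithStats(tp)
for i in range(1,n):
    if S[i,4]<150: continue
    q=C[L==i]; m=q.mean(0); w,V=np.linalg.eigh(np.cov(q[:,:2].T)); v=V[:,1]*np.sign(V[0,1]); t=(q[:,:2]-m[:2])@v
    wd=[np.ptp(((q[:,:2]-m[:2])@V[:,0])[k]) for k in (t<t.min()+.01,t>t.max()-.01)]
    print('px',c[i].round(0),'n',S[i,4],'mean',m.round(4),'dir',v.round(3),'ang',np.degrees(np.arctan2(v[1],v[0])).round(1),'ends',(m[:2]+t.min()*v).round(4),(m[:2]+t.max()*v).round(4),'w',np.round(wd,3),'zmax',q[:,2].max().round(4))
E
python3 tray.py t1
```

```text
clock: 16.25
tcp_pos: [0.582, -0.0552, 0.3354]
clock: 16.88
tcp_pos: [0.582, -0.177, 0.3347]
eef_rot: [[1.0, 0.002, -0.001], [0.002, -1.0, 0.0], [-0.001, -0.0, -1.0]]
wrist_force: [-0.7, -0.3, 0.5]
width: 0.0362
grasp_force: 0.0
J [-29.  19.  52.  96. -15.  73. -64.] [ 0.5821 -0.1769  0.3349]
floor z 0.007605820996989365 lath 0.01466698988450027
lath x [0.4572 0.4633 0.469 ]
lath x [0.5684 0.5749 0.5807]
px [389. 207.] n 861 mean [ 0.5631 -0.2728  0.0331] dir [ 0.853 -0.522] ang -31.5 ends [ 0.5342 -0.2551] [ 0.5955 -0.2926] w [0.034 0.019] zmax 0.0446
px [213. 233.] n 822 mean [ 0.5262 -0.0333  0.0305] dir [ 1.    -0.006] ang -0.3 ends [ 0.483  -0.0331] [ 0.5564 -0.0335] w [0.018 0.034] zmax 0.0449
px [264. 242.] n 823 mean [ 0.5138 -0.1032  0.0304] dir [ 0.982 -0.187] ang -10.8 ends [ 0.4822 -0.0972] [ 0.552  -0.1104] w [0.035 0.019] zmax 0.0443
px [469. 243.] n 882 mean [ 0.5119 -0.3878  0.0301] dir [0.978 0.207] ang 12.0 ends [ 0.4799 -0.3945] [ 0.5509 -0.3795] w [0.035 0.019] zmax 0.0451
```

View pics/t1.png

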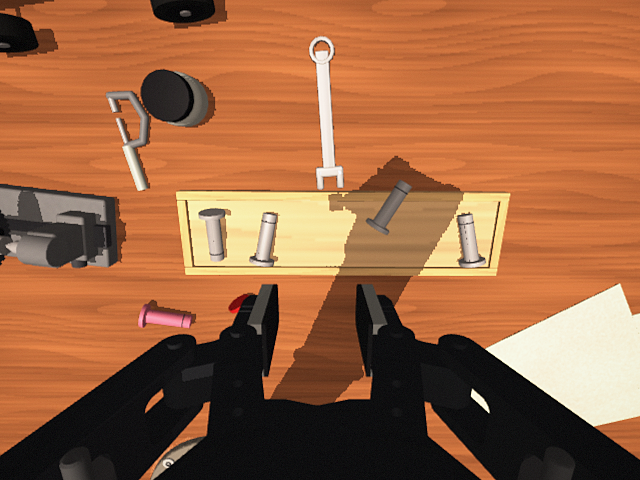

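The tray view shows tappet F has been knocked over: it now lies at (389,207) with its stem over the far lath, so four need standing. The lane's inner edges are at about x 0.469 and 0.568.

The tool can only turn about z. I'll pinch each stem near its end and rock the foot against a lath edge to swing it upright, starting with T1 at (213,233), whose foot points +x.

```bash
python3 -m handwheel '{"fingers":[147,147,147,147,147],"dp":[[-3,5,-4],[-6,10,-8],[-8.4,14.4,-14],[-8.4,14.4,-20],[-8.4,14.4,-25]],"twist":[0,0,0,0,0]}' 25 |grep -E "clock|tcp|width"
python3 -m handwheel '{"fingers":[147,147,147,147],"dp":[[0,0,-4],[0,0,-6.5],[0,0,-7.4],[0,0,-7.4]],"twist":[0,0,0,0]}' |grep -E "clock|tcp|width|force"
python3 -m handwheel '{"fingers":[255,255,255,255,255],"dp":[[0,0,0],[0,0,0],[0,0,0],[0,0,0],[0,0,0]],"twist":[0,0,0,0,0]}' 25
python3 -m handwheel '{"fingers":[255,255,255,255],"dp":[[0.6,0,0.2],[1.2,0,0.3],[1.35,0,0.6],[1.6,0,1.4]],"twist":[0,0,0,0]}'
python3 - <<'E'
from h import *
a=grab('scene','s2')[1]; b=grab('wrist','w5')[1]
cv2.imwrite('pics/m3.png',np.hstack([cv2.resize(a[170:390,190:440],(480,422)),cv2.resize(b,(320,240))[:].copy() if 0 else np.zeros((422,1,3),np.uint8)])[:,:,::-1])
E
```

```text
clock: 17.55
tcp_pos: [0.4981, -0.0323, 0.0944]
width: 0.0366
clock: 18.05
tcp_pos: [0.4983, -0.0349, 0.0219]
wrist_force: [-0.7, 0.1, -0.2]
width: 0.0364
grasp_force: 0.0
clock: 18.68
tcp_pos: [0.4989, -0.0351, 0.0225]
eef_rot: [[1.0, 0.0, 0.002], [0.0, -1.0, 0.001], [0.002, -0.001, -1.0]]
wrist_force: [-0.5, 0.7, 8.3]
width: 0.0173
grasp_force: 25.4
clock: 19.18
tcp_pos: [0.5137, -0.0354, 0.0357]
eef_rot: [[1.0, -0.0, -0.001], [-0.0, -1.0, -0.0], [-0.001, 0.0, -1.0]]
wrist_force: [-1.9, -0.4, -1.2]
width: 0.0161
grasp_force: 23.2
```

View pics/m3.png

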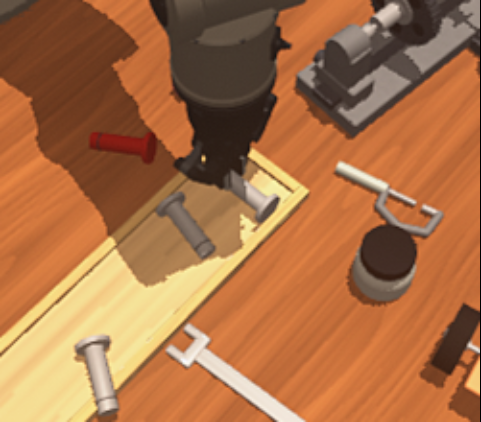

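The gripper caught only the top of the stem: it stopped 11 mm high and the width is shrinking. I'll check for a joint limit.

```bash
python3 -m handwheel '{"fingers":[147,147,147,147],"dp":[[0,0,0],[0,0,0],[0,0,4],[0,0,4]],"twist":[0,0,0,0]}' |grep -E "clock|tcp"
python3 -c "
from h import *
print(status.get_obs()['joint_positions'])"
python3 tray.py t2; python3 -c "
from h import *
print('')"
```

```text
clock: 19.77
tcp_pos: [0.5157, -0.0354, 0.0777]
[-36.12219354  26.66472811  41.16247515 121.54896456 -26.97039007
  40.74987609 -67.12568285]
J [-36.  27.  41. 122. -27.  41. -67.] [ 0.5151 -0.0351  0.0766]
floor z 0.007401281109784136 lath 0.014441294900436191
lath x [0.4579 0.4639 0.4697]
lath x [0.5698 0.5757 0.581 ]
px [316. 225.] n 4276 mean [ 0.5385 -0.034   0.0309] dir [ 1.    -0.002] ang -0.1 ends [ 0.4941 -0.0339] [ 0.5682 -0.034 ] w [0.019 0.035] zmax 0.0448
px [417. 271.] n 5249 mean [ 0.5159 -0.0929  0.0403] dir [ 0.906 -0.423] ang -25.0 ends [ 0.4876 -0.0797] [ 0.5537 -0.1105] w [0.067 0.02 ] zmax 0.1
px [264. 305.] n 876 mean [ 0.5204 -0.0122  0.0908] dir [0.918 0.396] ang 23.3 ends [ 0.504  -0.0192] [ 0.5259 -0.0098] w [0.005 0.014] zmax 0.1
```

There was no joint limit. My rows exceeded 62.5 mm each, so the move fell short. T1 now lies with its foot against the +x lath. Regripping lower, with the stem in full pad contact.

```bash
python3 -m handwheel '{"fingers":[147,147,147,147],"dp":[[-0.4,0.1,-3],[-0.4,0.1,-5.5],[-0.4,0.1,-6.5],[-0.4,0.1,-6.5]],"twist":[0,0,0,0]}' |grep -E "clock|tcp|width|force"
python3 -m handwheel '{"fingers":[255,255,255,255,255],"dp":[[0,0,0],[0,0,0],[0,0,0],[0,0,0],[0,0,0]],"twist":[0,0,0,0,0]}' 25|grep -E "clock|tcp|width|force"
python3 -m handwheel '{"fingers":[255,255,255,255],"dp":[[0.15,0,0.65],[0.35,0,1.3],[0.63,0,2.09],[0.63,0,2.09]],"twist":[0,0,0,0]}'|grep -E "clock|tcp|width|force"
python3 - <<'E'
from h import *
a=grab('scene','s3')[1]
cv2.imwrite('pics/m4.png',cv2.resize(a[180:330,240:400],(480,450))[:,:,::-1])
E
```

```text
clock: 20.32
tcp_pos: [0.5098, -0.0346, 0.0102]
wrist_force: [-1.3, -0.0, 0.6]
width: 0.0364
grasp_force: 0.0
clock: 20.95
tcp_pos: [0.5106, -0.0343, 0.011]
wrist_force: [0.4, -0.4, 6.3]
width: 0.0192
grasp_force: 26.7
clock: 21.45
tcp_pos: [0.5172, -0.0342, 0.0323]
wrist_force: [0.5, 0.3, -0.9]
width: 0.0192
grasp_force: 26.0
```

View pics/m4.png

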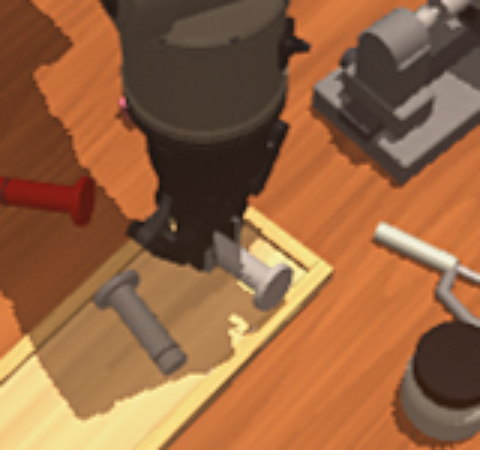

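T1 is held rigidly (19.2 mm), but it lifted without rotating and the foot is now at lath height. The pads' full overlap resists twist. I'll set it down and regrip with only the last ~8 mm of stem in the pads at 20 N, so the heavy foot can swing down. From here I'll check by depth.

```bash
python3 -m handwheel '{"fingers":[255,255,255,147,147],"dp":[[-0.6,0,-1.2],[-1.03,0,-2.05],[-1.03,0,-2.09],[-1.03,0,-2.09],[-1.03,0,-2.09]],"twist":[0,0,0,0,0]}' |grep -E "clock|tcp|width|force"
python3 -m handwheel '{"fingers":[147,147,255,255,255],"dp":[[-1.0,0,0],[-1.75,0,0],[-1.75,0,0],[-1.75,0,0],[-1.75,0,0]],"twist":[0,0,0,0,0]}' 20|grep -E "clock|tcp|width|force"
python3 -m handwheel '{"fingers":[255,255,255,255,255],"dp":[[0,0,0],[0,0,0.4],[0,0,2],[0,0,4],[0,0,6]],"twist":[0,0,0,0,0]}'|grep -E "clock|tcp|width|force"
cat > held.py <<'E'
# cloud of a held/standing tappet in a box around x0,y0; prints height profile along x
from h import *; import sys
x0,x1,y0,y1=map(float,sys.argv[1:5])
for n in sys.argv[5:]:
    P=None
    o=status.get_obs(); im,d=snapshot(n); P=pose(n,o); C=cloud(P,d)
    g=im.astype(int); grey=(np.ptp(g,axis=2)<45)&(g.mean(2)>75)
    k=(d>0)&grey&(C[...,0]>x0)&(C[...,0]<x1)&(C[...,1]>y0)&(C[...,1]<y1)&(C[...,2]>.012)&(C[...,2]<.13)
    q=C[k]; print(n,len(q))
    for a in np.arange(x0,x1,.008):
        s=q[(q[:,0]>=a)&(q[:,0]<a+.008)]
        if len(s)>3: print(' x %.3f n%4d z %.3f..%.3f y %.3f..%.3f'%(a,len(s),*np.percentile(s[:,2],[2,98]),*np.percentile(s[:,1],[2,98])))
E
python3 held.py .46 .6 -.06 -.01 scene wrist
```

```text
clock: 22.12
tcp_pos: [0.5057, -0.0344, 0.0102]
wrist_force: [-0.0, 0.2, 0.6]
width: 0.0363
grasp_force: 0.0
clock: 22.75
tcp_pos: [0.4888, -0.0342, 0.0107]
wrist_force: [-1.0, 0.6, 1.1]
width: 0.0184
grasp_force: 19.5
clock: 23.38
tcp_pos: [0.4888, -0.0344, 0.0722]
wrist_force: [0.4, -0.1, -0.2]
width: 0.0185
grasp_force: 19.7
scene 370
 x 0.492 n  14 z 0.086..0.108 y -0.041..-0.021
 x 0.500 n  36 z 0.083..0.105 y -0.052..-0.023
 x 0.508 n  34 z 0.083..0.092 y -0.046..-0.029
 x 0.516 n  34 z 0.083..0.093 y -0.046..-0.029
 x 0.524 n  34 z 0.084..0.093 y -0.046..-0.029
 x 0.532 n  32 z 0.084..0.093 y -0.046..-0.030
 x 0.540 n  33 z 0.084..0.093 y -0.046..-0.029
 x 0.548 n  37 z 0.085..0.095 y -0.046..-0.030
 x 0.556 n  27 z 0.089..0.102 y -0.053..-0.027
 x 0.564 n  89 z 0.070..0.101 y -0.053..-0.023
wrist 10315
 x 0.476 n  13 z 0.109..0.114 y -0.045..-0.022
 x 0.492 n1386 z 0.078..0.110 y -0.049..-0.018
 x 0.500 n 676 z 0.084..0.107 y -0.047..-0.019
 x 0.508 n 832 z 0.084..0.093 y -0.043..-0.024
 x 0.516 n 887 z 0.085..0.093 y -0.043..-0.024
 x 0.524 n 929 z 0.086..0.094 y -0.043..-0.025
 x 0.532 n1012 z 0.086..0.095 y -0.043..-0.025
 x 0.540 n1078 z 0.087..0.095 y -0.043..-0.025
 x 0.548 n1150 z 0.088..0.096 y -0.043..-0.025
 x 0.556 n2016 z 0.091..0.104 y -0.050..-0.019
 x 0.564 n 333 z 0.075..0.098 y -0.050..-0.018
```

Held by 8 mm it still stays rigid (tilt about -5°). So I use the lath: lower until only the foot's lowest 2 mm catch it, then push the foot against it and arc up, checking partway.

```bash
python3 -m handwheel '{"fingers":[255,255,255,255],"dp":[[-0.8,0,0],[-0.8,0,-3],[-0.8,0,-5.4],[-0.8,0,-5.4]],"twist":[0,0,0,0]}'|grep -E "clock|tcp|width|force"
python3 -m handwheel '{"fingers":[255,255,255,255],"dp":[[0.8,0,0],[1.2,0,0.2],[1.5,0,0.8],[1.9,0,2.0]],"twist":[0,0,0,0]}'|grep -E "clock|tcp|width|force"
python3 held.py .46 .6 -.06 -.01 wrist
```

```text
clock: 23.98
tcp_pos: [0.4801, -0.0346, 0.0154]
wrist_force: [0.5, 0.1, -0.5]
width: 0.018
grasp_force: 19.7
clock: 24.48
tcp_pos: [0.4995, -0.0343, 0.0372]
wrist_force: [-0.6, -0.2, -1.2]
width: 0.0183
grasp_force: 20.9
wrist 9438
 x 0.484 n  11 z 0.073..0.074 y -0.044..-0.022
 x 0.500 n 408 z 0.048..0.073 y -0.045..-0.022
 x 0.508 n1278 z 0.041..0.073 y -0.049..-0.018
 x 0.516 n 865 z 0.043..0.052 y -0.042..-0.024
 x 0.524 n 873 z 0.042..0.050 y -0.042..-0.024
 x 0.532 n 893 z 0.041..0.049 y -0.042..-0.024
 x 0.540 n 917 z 0.039..0.047 y -0.043..-0.024
 x 0.548 n 937 z 0.037..0.046 y -0.043..-0.024
 x 0.556 n 944 z 0.036..0.045 y -0.043..-0.024
 x 0.564 n1467 z 0.029..0.050 y -0.050..-0.018
 x 0.572 n 844 z 0.039..0.050 y -0.049..-0.018
```

It is rotating: tilt is now about +11°. Continuing the arc a bit lower.

```bash
python3 -m handwheel '{"fingers":[255,255,255,255],"dp":[[0.2,0,0],[0.9,0,0.9],[1.5,0,1.55],[2.05,0,2.0]],"twist":[0,0,0,0]}'|grep -E "clock|tcp|width|force"
python3 held.py .46 .62 -.06 -.01 wrist
```

```text
clock: 25.02
tcp_pos: [0.5198, -0.0342, 0.0571]
wrist_force: [-5.0, -0.6, 0.1]
width: 0.0182
grasp_force: 30.0
wrist 8539
 x 0.508 n  10 z 0.092..0.097 y -0.044..-0.022
 x 0.516 n 273 z 0.067..0.074 y -0.042..-0.024
 x 0.524 n1805 z 0.061..0.093 y -0.048..-0.018
 x 0.532 n 894 z 0.056..0.068 y -0.043..-0.024
 x 0.540 n 882 z 0.052..0.064 y -0.042..-0.024
 x 0.548 n 827 z 0.048..0.059 y -0.042..-0.024
 x 0.556 n 794 z 0.044..0.054 y -0.043..-0.024
 x 0.564 n 843 z 0.025..0.049 y -0.046..-0.021
 x 0.572 n1151 z 0.029..0.044 y -0.050..-0.017
 x 0.580 n1055 z 0.037..0.047 y -0.049..-0.019
```

```bash
python3 -m handwheel '{"fingers":[255,255,255,255],"dp":[[0.8,0,0.6],[1.6,0,1.1],[2.4,0,1.4],[2.4,0,1.4]],"twist":[0,0,0,0]}'|grep -E "clock|tcp|width|force"
python3 held.py .48 .64 -.06 -.01 wrist
```

```text
clock: 25.58
tcp_pos: [0.5451, -0.0342, 0.0709]
wrist_force: [0.2, 0.1, -1.4]
width: 0.0186
grasp_force: 31.2
wrist 8389
 x 0.528 n  10 z 0.106..0.107 y -0.044..-0.022
 x 0.536 n  43 z 0.081..0.088 y -0.042..-0.024
 x 0.544 n 783 z 0.079..0.088 y -0.042..-0.024
 x 0.552 n1795 z 0.073..0.107 y -0.048..-0.018
 x 0.560 n 895 z 0.067..0.079 y -0.042..-0.024
 x 0.568 n 854 z 0.062..0.073 y -0.042..-0.024
 x 0.576 n 805 z 0.055..0.068 y -0.043..-0.024
 x 0.584 n 795 z 0.035..0.063 y -0.045..-0.023
 x 0.592 n1090 z 0.038..0.057 y -0.049..-0.017
 x 0.600 n1095 z 0.047..0.058 y -0.049..-0.018
 x 0.608 n 224 z 0.052..0.057 y -0.043..-0.024
```

The foot rode up over the lath at about 33°. I'll back off, drop it low inside the lane, and repeat keeping its lower edge on the floor.

```bash
python3 -m handwheel '{"fingers":[255,255,255,255],"dp":[[-1.6,0,0.3],[-3.2,0,0],[-3.2,0,-1.8],[-3.2,0,-1.8]],"twist":[0,0,0,0]}'|grep -E "clock|tcp|width|force"
python3 -m handwheel '{"fingers":[255,255,255,255],"dp":[[0.6,0,0],[1.1,0,0.2],[1.6,0,0.7],[1.6,0,0.7]],"twist":[0,0,0,0]}'|grep -E "clock|tcp|width|force"
python3 held.py .48 .64 -.06 -.01 wrist
python3 -m handwheel '{"fingers":[255,255,255,255],"dp":[[0.45,0,0.25],[0.9,0,0.5],[1.3,0,0.7],[1.3,0,0.7]],"twist":[0,0,0,0]}'|grep -E "clock|tcp|width|force"
python3 held.py .48 .64 -.06 -.01 wrist
```

```text
clock: 26.12
tcp_pos: [0.5117, -0.034, 0.0515]
wrist_force: [0.5, 1.1, 0.8]
width: 0.0183
grasp_force: 31.3
clock: 26.62
tcp_pos: [0.5281, -0.0344, 0.0598]
wrist_force: [-7.0, -0.1, 2.7]
width: 0.0186
grasp_force: 32.6
wrist 7998
 x 0.512 n  25 z 0.064..0.096 y -0.044..-0.022
 x 0.520 n 248 z 0.066..0.075 y -0.042..-0.024
 x 0.528 n 954 z 0.067..0.095 y -0.042..-0.024
 x 0.536 n1822 z 0.058..0.096 y -0.048..-0.018
 x 0.544 n 905 z 0.050..0.064 y -0.042..-0.024
 x 0.552 n 815 z 0.043..0.056 y -0.043..-0.024
 x 0.560 n 822 z 0.018..0.049 y -0.045..-0.022
 x 0.568 n1038 z 0.021..0.042 y -0.050..-0.017
 x 0.576 n 976 z 0.029..0.039 y -0.049..-0.018
 x 0.584 n 393 z 0.032..0.039 y -0.045..-0.022
clock: 27.18
tcp_pos: [0.5416, -0.0343, 0.0668]
wrist_force: [-3.7, -0.5, 0.8]
width: 0.0185
grasp_force: 32.7
wrist 7487
 x 0.528 n 266 z 0.073..0.102 y -0.043..-0.024
 x 0.536 n 714 z 0.075..0.084 y -0.042..-0.025
 x 0.544 n1927 z 0.065..0.103 y -0.048..-0.018
 x 0.552 n1006 z 0.053..0.093 y -0.043..-0.021
 x 0.560 n 860 z 0.020..0.061 y -0.043..-0.024
 x 0.568 n 976 z 0.021..0.050 y -0.049..-0.018
 x 0.576 n 951 z 0.027..0.040 y -0.050..-0.017
 x 0.584 n 760 z 0.030..0.037 y -0.047..-0.019
 x 0.592 n  26 z 0.032..0.035 y -0.038..-0.030
```

```bash
python3 -m handwheel '{"fingers":[255,255,255,255,255],"dp":[[-0.6,0,0],[-0.6,0,-0.5],[0.2,0,-0.3],[0.9,0,0],[0.9,0,0]],"twist":[0,0,0,0,0]}'|grep -E "clock|tcp|width|force"
python3 held.py .50 .64 -.06 -.01 wrist
```

```text
clock: 27.85
tcp_pos: [0.55, -0.0343, 0.0665]
wrist_force: [-4.7, 0.5, 4.9]
width: 0.0183
grasp_force: 35.0
wrist 7189
 x 0.532 n 288 z 0.076..0.101 y -0.042..-0.025
 x 0.540 n 605 z 0.077..0.085 y -0.042..-0.024
 x 0.548 n1111 z 0.063..0.084 y -0.042..-0.024
 x 0.556 n2064 z 0.051..0.102 y -0.048..-0.018
 x 0.564 n1072 z 0.019..0.058 y -0.048..-0.018
 x 0.572 n1042 z 0.022..0.044 y -0.049..-0.017
 x 0.580 n 756 z 0.025..0.032 y -0.048..-0.018
 x 0.588 n 251 z 0.027..0.033 y -0.043..-0.023
```

```bash
python3 -m handwheel '{"fingers":[255,255,255,255,255],"dp":[[-0.9,0,0],[-0.9,0,-0.2],[0.1,0,0],[0.9,0,0.1],[0.9,0,0.1]],"twist":[0,0,0,0,0]}'|grep -E "clock|tcp|width|force"
python3 held.py .50 .64 -.06 -.01 wrist
```

```text
clock: 28.52
tcp_pos: [0.56, -0.0341, 0.0679]
wrist_force: [-3.2, 2.1, 4.5]
width: 0.0184
grasp_force: 35.6
wrist 6866
 x 0.540 n 353 z 0.079..0.083 y -0.041..-0.025
 x 0.548 n 626 z 0.078..0.087 y -0.042..-0.024
 x 0.556 n1270 z 0.060..0.087 y -0.042..-0.024
 x 0.564 n2300 z 0.019..0.104 y -0.048..-0.018
 x 0.572 n1174 z 0.022..0.052 y -0.049..-0.017
 x 0.580 n 781 z 0.023..0.034 y -0.048..-0.018
 x 0.588 n 361 z 0.024..0.030 y -0.044..-0.022
```

```bash
python3 -m handwheel '{"fingers":[255,255,255,255,255],"dp":[[-1.2,0,0],[-1.2,0,-0.15],[-0.3,0,-0.1],[0.5,0,-0.05],[0.8,0,0]],"twist":[0,0,0,0,0]}'|grep -E "clock|tcp|width|force"
python3 held.py .50 .64 -.06 -.01 wrist
```

```text
clock: 29.2
tcp_pos: [0.5679, -0.0343, 0.0679]
wrist_force: [-4.9, 1.2, 4.5]
width: 0.0185
grasp_force: 34.9
wrist 6614
 x 0.540 n  30 z 0.082..0.083 y -0.038..-0.029
 x 0.548 n 454 z 0.082..0.086 y -0.042..-0.025
 x 0.556 n 800 z 0.073..0.088 y -0.042..-0.024
 x 0.564 n1715 z 0.019..0.087 y -0.047..-0.020
 x 0.572 n2437 z 0.021..0.104 y -0.049..-0.018
 x 0.580 n 835 z 0.022..0.035 y -0.048..-0.018
 x 0.588 n 343 z 0.021..0.028 y -0.044..-0.022
```

About 73° now. I pull it back clear of the lath, then roll it flat by pushing forward and down on the lane floor.

```bash
python3 -m handwheel '{"fingers":[255,255,255,255,255],"dp":[[-1.5,0,0.2],[-3.6,0,0.2],[-3.6,0,-0.3],[-2.8,0,-0.35],[-2.2,0,-0.5]],"twist":[0,0,0,0,0]}'|grep -E "clock|tcp|width|force"
python3 -m handwheel '{"fingers":[255,255,255],"dp":[[0.3,0,-0.3],[0.3,0,-0.4],[0.3,0,-0.4]],"twist":[0,0,0]}'|grep -E "clock|tcp|width|force"
python3 held.py .48 .64 -.06 -.01 wrist
```

```text
clock: 29.88
tcp_pos: [0.5465, -0.0343, 0.063]
wrist_force: [-2.5, -0.5, 12.2]
width: 0.0182
grasp_force: 35.1
clock: 30.25
tcp_pos: [0.5519, -0.0344, 0.0605]
wrist_force: [0.2, 2.0, 28.2]
width: 0.0181
grasp_force: 35.1
wrist 6374
 x 0.528 n 353 z 0.079..0.081 y -0.041..-0.026
 x 0.536 n 767 z 0.014..0.083 y -0.047..-0.020
 x 0.544 n2093 z 0.015..0.083 y -0.048..-0.018
 x 0.552 n1598 z 0.016..0.096 y -0.049..-0.018
 x 0.560 n1542 z 0.015..0.096 y -0.049..-0.018
 x 0.568 n  21 z 0.014..0.018 y -0.036..-0.031
```

T1's foot is flat (its top at 0.015 all round). Releasing and checking.

```bash
python3 -m handwheel '{"fingers":[255,147,147,147,147],"dp":[[0,0,0.1],[0,0,0.1],[0,0,0.1],[0,0,3],[0,0,8]],"twist":[0,0,0,0,0]}'|grep -E "clock|tcp|width|force"
python3 held.py .48 .64 -.06 -.01 wrist top
```

```text
clock: 30.92
tcp_pos: [0.5475, -0.0345, 0.1384]
wrist_force: [1.0, 1.4, 0.6]
width: 0.0359
grasp_force: 0.0
wrist 1898
 x 0.536 n  80 z 0.013..0.080 y -0.049..-0.019
 x 0.544 n 465 z 0.013..0.081 y -0.050..-0.017
 x 0.552 n 783 z 0.013..0.081 y -0.049..-0.018
 x 0.560 n 557 z 0.012..0.080 y -0.046..-0.022
 x 0.568 n  13 z 0.012..0.015 y -0.038..-0.030
top 0
```

T1 stands (stem top 0.081, foot 0.536–0.569). Next is T2, with foot toward -x and axis at -10.8°: grip its stem end, square it up, push its foot to the -x lath and arc.

```bash
python3 -m handwheel '{"fingers":[147,147,147,147,147],"dp":[[0.4,-4,0],[0.8,-7.65,0],[0.8,-7.65,-4],[0.8,-7.65,-8],[0.8,-7.65,-8]],"twist":[-6,-10.8,-10.8,-10.8,-10.8]}'|grep -E "clock|tcp|width|force"
python3 - <<'E'
from h import *
print(status.get_obs()['tcp_pos'])
E
python3 tray.py t3 | tail -5
```

```text
clock: 31.65
tcp_pos: [0.5545, -0.1109, 0.0564]
wrist_force: [-0.5, -0.3, 0.4]
width: 0.0364
grasp_force: 0.0
[ 0.55450491 -0.1108664   0.05644867]
px [612. 221.] n 4812 mean [ 0.5567 -0.2635  0.0311] dir [ 0.877 -0.48 ] ang -28.7 ends [ 0.5365 -0.2525] [ 0.5945 -0.2842] w [0.035 0.003] zmax 0.0445
px [317. 344.] n 4896 mean [ 0.5134 -0.1024  0.0304] dir [ 0.981 -0.196] ang -11.3 ends [ 0.4818 -0.0961] [ 0.5532 -0.1103] w [0.036 0.019] zmax 0.0447
px [164. 322.] n 3133 mean [ 0.5575 -0.0377  0.0559] dir [0.488 0.873] ang 60.8 ends [ 0.553  -0.0459] [ 0.5626 -0.0287] w [0.013 0.018] zmax 0.0809
px [260. 322.] n 2305 mean [ 0.5632 -0.0894  0.0819] dir [0.987 0.158] ang 9.1 ends [ 0.546  -0.0922] [ 0.5726 -0.0879] w [0.005 0.015] zmax 0.1
px [373. 322.] n 2296 mean [ 0.555 -0.132  0.082] dir [ 0.859 -0.511] ang -30.7 ends [ 0.5404 -0.1233] [ 0.5632 -0.1369] w [0.005 0.015] zmax 0.1
```

```bash
python3 -m handwheel '{"fingers":[147,147,255,255,255],"dp":[[0,0,-3],[0,0,-4.6],[0,0,-4.6],[0,0,-4.6],[0,0,-4.6]],"twist":[0,0,0,0,0]}' 20|grep -E "clock|tcp|width|force"
python3 -m handwheel '{"fingers":[255,255,255,255],"dp":[[0,0,0],[0,0,0.5],[0,0,0.5],[0,0,0.3]],"twist":[0,6,11,11]}'|grep -E "clock|tcp|width|force"
python3 -m handwheel '{"fingers":[255,255,255,255,255],"dp":[[-0.7,0,0],[-1.3,0,0],[-1.5,0,0.4],[-2.0,0,2],[-2.0,0,2]],"twist":[0,0,0,0,0]}'|grep -E "clock|tcp|width|force"
python3 held.py .44 .58 -.135 -.085 wrist
python3 -m handwheel '{"fingers":[255,255,255,255],"dp":[[-0.45,0,0.7],[-0.9,0,1.4],[-1.5,0,2.0],[-2.1,0,2.4]],"twist":[0,0,0,0]}'|grep -E "clock|tcp|width|force"
python3 held.py .44 .58 -.135 -.085 wrist
```

```text
clock: 32.33
tcp_pos: [0.5567, -0.1108, 0.0135]
wrist_force: [-0.1, -0.5, -1.1]
width: 0.0186
grasp_force: 19.7
clock: 32.83
tcp_pos: [0.5564, -0.1108, 0.016]
wrist_force: [-0.2, -0.3, -1.2]
width: 0.0185
grasp_force: 19.7
clock: 33.45
tcp_pos: [0.5367, -0.1109, 0.0366]
wrist_force: [5.8, -0.0, 0.1]
width: 0.0182
grasp_force: 25.7
wrist 5502
 x 0.464 n   6 z 0.014..0.028 y -0.127..-0.095
 x 0.472 n 369 z 0.018..0.036 y -0.126..-0.094
 x 0.480 n 364 z 0.033..0.042 y -0.119..-0.100
 x 0.488 n 431 z 0.035..0.044 y -0.119..-0.100
 x 0.496 n 446 z 0.037..0.045 y -0.119..-0.101
 x 0.504 n 475 z 0.039..0.047 y -0.119..-0.101
 x 0.512 n 530 z 0.040..0.049 y -0.119..-0.101
 x 0.520 n 426 z 0.043..0.072 y -0.119..-0.101
 x 0.528 n 654 z 0.045..0.052 y -0.118..-0.101
 x 0.536 n 846 z 0.034..0.072 y -0.119..-0.101
 x 0.544 n 953 z 0.039..0.073 y -0.125..-0.094
clock: 34.0
tcp_pos: [0.5143, -0.1108, 0.0598]
wrist_force: [-0.7, -0.5, -1.3]
width: 0.0186
grasp_force: 28.4
wrist 5045
 x 0.448 n 595 z 0.044..0.051 y -0.123..-0.097
 x 0.456 n 823 z 0.031..0.048 y -0.125..-0.096
 x 0.464 n 319 z 0.026..0.052 y -0.122..-0.097
 x 0.472 n 272 z 0.045..0.057 y -0.119..-0.101
 x 0.480 n 310 z 0.051..0.061 y -0.118..-0.101
 x 0.488 n 335 z 0.055..0.065 y -0.119..-0.101
 x 0.496 n 392 z 0.060..0.096 y -0.119..-0.100
 x 0.504 n 320 z 0.066..0.074 y -0.118..-0.101
 x 0.512 n 960 z 0.065..0.075 y -0.118..-0.101
 x 0.520 n 719 z 0.059..0.096 y -0.125..-0.094
```

As with T1 the foot rode the lath at about 29°. Back off, drop low, and repeat the sequence that worked for T1, mirrored.

```bash
python3 -m handwheel '{"fingers":[255,255,255,255],"dp":[[1.0,0,0.3],[1.4,0,0],[1.4,0,-0.95],[1.4,0,-0.95]],"twist":[0,0,0,0]}'|grep -E "tcp|width|force"
python3 -m handwheel '{"fingers":[255,255,255,255],"dp":[[-0.6,0,0],[-1.1,0,0.2],[-1.6,0,0.7],[-1.6,0,0.7]],"twist":[0,0,0,0]}'|grep -E "tcp|width|force"
python3 -m handwheel '{"fingers":[255,255,255,255],"dp":[[-0.45,0,0.25],[-0.9,0,0.5],[-1.2,0,0.6],[-1.2,0,0.6]],"twist":[0,0,0,0]}'|grep -E "tcp|width|force"
python3 held.py .42 .58 -.135 -.085 wrist
python3 -m handwheel '{"fingers":[255,255,255,255,255],"dp":[[0.6,0,0],[0.6,0,-0.5],[-0.2,0,-0.3],[-0.9,0,0],[-0.9,0,0]],"twist":[0,0,0,0,0]}'|grep -E "clock|tcp|width|force"
python3 held.py .42 .58 -.135 -.085 wrist
```

```text
tcp_pos: [0.5284, -0.1108, 0.0491]
wrist_force: [-0.5, -0.8, -0.8]
width: 0.0185
grasp_force: 28.5
tcp_pos: [0.5136, -0.1108, 0.0578]
wrist_force: [5.1, 0.1, 1.0]
width: 0.0183
grasp_force: 28.9
tcp_pos: [0.5019, -0.1108, 0.0636]
wrist_force: [5.6, 0.1, 3.2]
width: 0.0182
grasp_force: 29.1
wrist 3433
 x 0.444 n  11 z 0.034..0.039 y -0.120..-0.108
 x 0.452 n 645 z 0.032..0.039 y -0.122..-0.098
 x 0.460 n 281 z 0.025..0.042 y -0.122..-0.098
 x 0.468 n 140 z 0.024..0.051 y -0.119..-0.098
 x 0.476 n 162 z 0.047..0.059 y -0.118..-0.101
 x 0.484 n 202 z 0.055..0.099 y -0.121..-0.101
 x 0.492 n 149 z 0.063..0.076 y -0.118..-0.100
 x 0.500 n 508 z 0.073..0.081 y -0.118..-0.102
 x 0.508 n1186 z 0.069..0.100 y -0.123..-0.097
 x 0.516 n 149 z 0.067..0.070 y -0.115..-0.104
clock: 36.22
tcp_pos: [0.4932, -0.1112, 0.0636]
wrist_force: [5.3, -2.0, 6.0]
width: 0.0184
grasp_force: 26.7
wrist 2818
 x 0.452 n 496 z 0.028..0.033 y -0.121..-0.099
 x 0.460 n 214 z 0.023..0.039 y -0.121..-0.098
 x 0.468 n  70 z 0.028..0.051 y -0.118..-0.102
 x 0.476 n  96 z 0.049..0.099 y -0.121..-0.099
 x 0.484 n  60 z 0.060..0.072 y -0.118..-0.101
 x 0.492 n 243 z 0.075..0.099 y -0.118..-0.101
 x 0.500 n1127 z 0.075..0.100 y -0.123..-0.097
 x 0.508 n 512 z 0.071..0.076 y -0.118..-0.102
```

```bash
python3 -m handwheel '{"fingers":[255,255,255,255,255],"dp":[[0.9,0,0],[0.9,0,-0.2],[-0.1,0,0],[-0.9,0,0.1],[-0.9,0,0.1]],"twist":[0,0,0,0,0]}'|grep -E "tcp|width|force"
python3 -m handwheel '{"fingers":[255,255,255,255,255],"dp":[[1.2,0,0],[1.2,0,-0.15],[0.3,0,-0.1],[-0.5,0,-0.05],[-0.9,0,0]],"twist":[0,0,0,0,0]}'|grep -E "clock|tcp|width|force"
python3 held.py .42 .58 -.135 -.085 wrist scene
```

```text
tcp_pos: [0.4841, -0.1111, 0.0647]
wrist_force: [4.7, -1.2, 8.4]
width: 0.0184
grasp_force: 24.0
clock: 37.52
tcp_pos: [0.4741, -0.1109, 0.0642]
wrist_force: [1.1, -0.0, 1.4]
width: 0.0177
grasp_force: 19.7
wrist 3193
 x 0.460 n  60 z 0.020..0.100 y -0.125..-0.093
 x 0.468 n 289 z 0.018..0.021 y -0.127..-0.092
 x 0.476 n 912 z 0.016..0.100 y -0.125..-0.094
 x 0.484 n1349 z 0.015..0.086 y -0.119..-0.099
 x 0.492 n 582 z 0.076..0.084 y -0.117..-0.102
scene 262
 x 0.460 n  16 z 0.021..0.026 y -0.125..-0.115
 x 0.468 n  18 z 0.020..0.040 y -0.129..-0.121
 x 0.476 n  53 z 0.017..0.088 y -0.129..-0.097
 x 0.484 n 128 z 0.016..0.100 y -0.127..-0.100
 x 0.492 n  46 z 0.051..0.086 y -0.121..-0.105
```

```bash
python3 -m handwheel '{"fingers":[255,255,255,255,255],"dp":[[1.0,0,0.2],[2.1,0,0.2],[2.1,0,-0.2],[1.6,0,-0.35],[1.3,0,-0.5]],"twist":[0,0,0,0,0]}'|grep -E "tcp|width|force"
python3 -m handwheel '{"fingers":[255,255,255],"dp":[[0,0,-0.2],[0,0,-0.3],[0,0,-0.3]],"twist":[0,0,0]}'|grep -E "clock|tcp|width|force"
python3 held.py .42 .58 -.135 -.085 wrist scene
```

```text
tcp_pos: [0.4876, -0.1111, 0.0595]
wrist_force: [-2.7, 0.2, 24.2]
width: 0.0172
grasp_force: 19.3
clock: 38.62
tcp_pos: [0.4868, -0.1108, 0.0558]
wrist_force: [-0.6, -0.5, -0.8]
width: -0.0004
grasp_force: 0.0
wrist 6308
 x 0.492 n 111 z 0.063..0.093 y -0.116..-0.103
 x 0.508 n 931 z 0.028..0.044 y -0.125..-0.093
 x 0.516 n 590 z 0.027..0.036 y -0.119..-0.100
 x 0.524 n 604 z 0.027..0.036 y -0.119..-0.101
 x 0.532 n 627 z 0.026..0.036 y -0.119..-0.101
 x 0.540 n 657 z 0.027..0.035 y -0.120..-0.101
 x 0.548 n 670 z 0.027..0.035 y -0.119..-0.101
 x 0.556 n 715 z 0.026..0.035 y -0.120..-0.101
 x 0.564 n 683 z 0.027..0.035 y -0.120..-0.102
 x 0.572 n 718 z 0.026..0.035 y -0.120..-0.102
scene 359
 x 0.492 n  17 z 0.062..0.092 y -0.120..-0.107
 x 0.508 n  40 z 0.024..0.047 y -0.130..-0.099
 x 0.516 n  67 z 0.018..0.044 y -0.128..-0.100
 x 0.524 n  31 z 0.030..0.038 y -0.122..-0.105
 x 0.532 n  31 z 0.030..0.039 y -0.122..-0.106
 x 0.540 n  36 z 0.029..0.038 y -0.122..-0.105
 x 0.548 n  35 z 0.031..0.037 y -0.122..-0.106
 x 0.556 n  32 z 0.030..0.037 y -0.122..-0.106
 x 0.564 n  36 z 0.031..0.037 y -0.123..-0.106
 x 0.572 n  34 z 0.029..0.037 y -0.123..-0.106
```

T2 slipped out of the pads while being flattened, because the stem sat at the pads' edge. It now lies with foot at x≈0.508 and stem over the +x lath.

Next time I'll rock it to about 70°, where it rests stably on floor and lath. Then I regrip it centred and finish.

```bash
python3 -m handwheel '{"fingers":[255,255,147,147,147],"dp":[[0,0,4],[4.5,0,4.5],[8.9,0,4.5],[8.9,0,2],[8.9,0,2]],"twist":[0,0,0,0,0]}'|grep -E "tcp|width|force"
python3 tray.py t4 | tail -6
```

```text
tcp_pos: [0.575, -0.1107, 0.0747]
wrist_force: [-0.4, -0.6, -0.5]
width: 0.0361
grasp_force: 0.0
lath x [0.5583 0.5755 0.5814]
px [587. 280.] n 5166 mean [ 0.566  -0.2703  0.0313] dir [ 0.849 -0.528] ang -31.9 ends [ 0.5365 -0.252 ] [ 0.5979 -0.2901] w [0.035 0.016] zmax 0.0444
px [317. 316.] n 4355 mean [ 0.5417 -0.11    0.033 ] dir [ 1.    -0.014] ang -0.8 ends [ 0.5077 -0.1095] [ 0.5811 -0.1105] w [0.035 0.02 ] zmax 0.0441
px [177. 315.] n 2627 mean [ 0.5578 -0.0367  0.0567] dir [0.335 0.942] ang 70.4 ends [ 0.5547 -0.0453] [ 0.5613 -0.0268] w [0.014 0.017] zmax 0.0814
px [263. 307.] n 1064 mean [ 0.5797 -0.0873  0.0896] dir [0.909 0.416] ang 24.6 ends [ 0.5639 -0.0946] [ 0.5853 -0.0848] w [0.005 0.015] zmax 0.1
px [370. 307.] n 1054 mean [ 0.5799 -0.1317  0.0895] dir [ 0.912 -0.41 ] ang -24.2 ends [ 0.5643 -0.1247] [ 0.5853 -0.1342] w [0.005 0.015] zmax 0.1
```

```bash
python3 -m handwheel '{"fingers":[147,147,255,255,255],"dp":[[0,0,-3],[0,0,-5.6],[0,0,-5.6],[0,0,-5.6],[0,0,-5.6]],"twist":[0,0,0,0,0]}' 20|grep -E "tcp|width|force"
python3 -m handwheel '{"fingers":[255,255,255,255,255],"dp":[[-2,0,0.2],[-4.1,0,0.2],[-4.5,0,0.9],[-4.9,0,1.7],[-4.9,0,1.5]],"twist":[0,0,0,0,0]}'|grep -E "tcp|width|force"
python3 held.py .44 .58 -.135 -.085 wrist
python3 -m handwheel '{"fingers":[255,255,255,255],"dp":[[-0.4,0,0.4],[-0.8,0,0.9],[-1.4,0,1.5],[-1.8,0,1.8]],"twist":[0,0,0,0]}'|grep -E "clock|tcp|width|force"
python3 held.py .42 .58 -.135 -.085 wrist
```

```text
tcp_pos: [0.5768, -0.1108, 0.0214]
wrist_force: [1.1, 0.7, -1.3]
width: 0.0186
grasp_force: 21.1
tcp_pos: [0.5275, -0.1107, 0.036]
wrist_force: [0.2, -0.1, -1.2]
width: 0.0187
grasp_force: 23.3
wrist 5945
 x 0.464 n 322 z 0.023..0.036 y -0.126..-0.093
 x 0.472 n 316 z 0.024..0.046 y -0.124..-0.097
 x 0.480 n 480 z 0.037..0.047 y -0.119..-0.101
 x 0.488 n 510 z 0.039..0.048 y -0.119..-0.100
 x 0.496 n 542 z 0.040..0.048 y -0.119..-0.100
 x 0.504 n 560 z 0.042..0.049 y -0.119..-0.101
 x 0.512 n 604 z 0.043..0.050 y -0.119..-0.101
 x 0.520 n 490 z 0.044..0.051 y -0.118..-0.101
 x 0.528 n 858 z 0.045..0.072 y -0.121..-0.098
 x 0.536 n1260 z 0.035..0.072 y -0.125..-0.094
clock: 41.2
tcp_pos: [0.5088, -0.1108, 0.0537]
wrist_force: [-0.3, -0.1, -0.9]
width: 0.019
grasp_force: 23.3
wrist 4590
 x 0.444 n  20 z 0.046..0.053 y -0.126..-0.094
 x 0.452 n 281 z 0.042..0.063 y -0.126..-0.093
 x 0.460 n 472 z 0.057..0.064 y -0.119..-0.101
 x 0.468 n 494 z 0.057..0.065 y -0.119..-0.101
 x 0.476 n 523 z 0.058..0.066 y -0.119..-0.101
 x 0.484 n 558 z 0.059..0.067 y -0.119..-0.101
 x 0.492 n 590 z 0.061..0.068 y -0.119..-0.101
 x 0.500 n 471 z 0.062..0.069 y -0.118..-0.101
 x 0.508 n 687 z 0.063..0.089 y -0.119..-0.101
 x 0.516 n 494 z 0.052..0.090 y -0.125..-0.094
```

With fuller overlap it slipped along its axis instead of turning (8°). The height arm is better now, so I back off, re-lower and push with more horizontal bias.

```bash
python3 -m handwheel '{"fingers":[255,255,255,255],"dp":[[1.0,0,0.2],[1.9,0,0],[1.9,0,-1.55],[1.9,0,-1.55]],"twist":[0,0,0,0]}'|grep -E "tcp|width|force"
python3 -m handwheel '{"fingers":[255,255,255,255],"dp":[[-0.7,0,0],[-1.0,0,0.3],[-1.25,0,0.7],[-1.25,0,0.7]],"twist":[0,0,0,0]}'|grep -E "tcp|width|force"
python3 held.py .42 .58 -.135 -.085 wrist
python3 -m handwheel '{"fingers":[255,255,255,255],"dp":[[-0.5,0,0.3],[-0.9,0,0.75],[-1.3,0,1.15],[-1.3,0,1.15]],"twist":[0,0,0,0]}'|grep -E "clock|tcp|width|force"
python3 held.py .42 .58 -.135 -.085 wrist
```

```text
tcp_pos: [0.5271, -0.1108, 0.036]
wrist_force: [0.3, -0.5, -1.7]
width: 0.0191
grasp_force: 23.3
tcp_pos: [0.5158, -0.1107, 0.0453]
wrist_force: [0.0, -1.1, -1.2]
width: 0.0187
grasp_force: 23.3
wrist 4983
 x 0.452 n 160 z 0.033..0.045 y -0.126..-0.093
 x 0.460 n 330 z 0.033..0.055 y -0.125..-0.094
 x 0.468 n 458 z 0.048..0.056 y -0.119..-0.101
 x 0.476 n 506 z 0.049..0.057 y -0.119..-0.101
 x 0.484 n 537 z 0.049..0.058 y -0.119..-0.101
 x 0.492 n 568 z 0.050..0.059 y -0.119..-0.101
 x 0.500 n 594 z 0.053..0.060 y -0.118..-0.101
 x 0.508 n 478 z 0.053..0.060 y -0.118..-0.101
 x 0.516 n 755 z 0.055..0.081 y -0.121..-0.098
 x 0.524 n 597 z 0.044..0.082 y -0.125..-0.094
clock: 42.8
tcp_pos: [0.5026, -0.1107, 0.0566]
wrist_force: [-0.5, 0.7, -1.2]
width: 0.0186
grasp_force: 23.3
wrist 4413
 x 0.444 n 173 z 0.047..0.065 y -0.126..-0.093
 x 0.452 n 446 z 0.060..0.067 y -0.119..-0.101
 x 0.460 n 500 z 0.060..0.068 y -0.119..-0.101
 x 0.468 n 518 z 0.061..0.069 y -0.119..-0.100
 x 0.476 n 545 z 0.062..0.070 y -0.119..-0.101
 x 0.484 n 580 z 0.063..0.071 y -0.119..-0.101
 x 0.492 n 508 z 0.065..0.071 y -0.118..-0.101
 x 0.500 n 608 z 0.065..0.072 y -0.118..-0.101
 x 0.508 n 535 z 0.059..0.093 y -0.125..-0.094
```

```bash
python3 -m handwheel '{"fingers":[255,255,255,255],"dp":[[1.2,0,0.2],[2.4,0,0],[2.4,0,-2.1],[2.4,0,-2.1]],"twist":[0,0,0,0]}'|grep -E "tcp|width|force"
python3 held.py .44 .58 -.135 -.085 wrist | head -6
python3 -m handwheel '{"fingers":[255,255],"dp":[[-0.6,0,0],[-1.0,0,0]],"twist":[0,0]}'|grep -E "tcp|width|force"
python3 -m handwheel '{"fingers":[255,255,255],"dp":[[-0.2,0,0.3],[-0.4,0,0.7],[-0.4,0,0.7]],"twist":[0,0,0]}'|grep -E "tcp|width|force"
python3 held.py .42 .58 -.135 -.085 wrist
```

```text
tcp_pos: [0.5266, -0.1108, 0.0341]
wrist_force: [0.3, -0.4, -1.7]
width: 0.0191
grasp_force: 23.4
wrist 5899
 x 0.464 n 385 z 0.021..0.034 y -0.126..-0.093
 x 0.472 n 301 z 0.034..0.044 y -0.120..-0.100
 x 0.480 n 491 z 0.035..0.045 y -0.119..-0.100
 x 0.488 n 508 z 0.037..0.046 y -0.119..-0.100
 x 0.496 n 552 z 0.038..0.047 y -0.119..-0.100
tcp_pos: [0.5163, -0.1109, 0.0356]
wrist_force: [0.8, 0.3, -1.2]
width: 0.0193
grasp_force: 23.4
tcp_pos: [0.5129, -0.1107, 0.0427]
wrist_force: [1.0, 1.1, -0.3]
width: 0.019
grasp_force: 23.4
wrist 4859
 x 0.452 n 268 z 0.029..0.046 y -0.126..-0.093
 x 0.460 n 383 z 0.045..0.053 y -0.119..-0.100
 x 0.468 n 475 z 0.046..0.054 y -0.119..-0.101
 x 0.476 n 519 z 0.046..0.055 y -0.119..-0.100
 x 0.484 n 536 z 0.047..0.056 y -0.119..-0.101
 x 0.492 n 584 z 0.048..0.056 y -0.119..-0.101
 x 0.500 n 597 z 0.051..0.057 y -0.119..-0.101
 x 0.508 n 498 z 0.052..0.058 y -0.118..-0.101
 x 0.516 n 999 z 0.043..0.079 y -0.125..-0.096
```

P was actually about 8 mm too high (stem top minus 10 minus 18 mm). Correcting: lower properly and push.

```bash
python3 -m handwheel '{"fingers":[255,255,255,255],"dp":[[1.0,0,0.2],[1.7,0,0],[1.7,0,-1.55],[1.7,0,-1.55]],"twist":[0,0,0,0]}'|grep -E "tcp|width|force"
python3 -m handwheel '{"fingers":[255,255],"dp":[[-0.6,0,0.1],[-0.9,0,0.3]],"twist":[0,0]}'|grep -E "tcp|width|force"
python3 -m handwheel '{"fingers":[255,255,255],"dp":[[-0.3,0,0.4],[-0.6,0,0.8],[-0.8,0,1.1]],"twist":[0,0,0]}'|grep -E "tcp|width|force"
python3 held.py .42 .58 -.135 -.085 wrist
```

```text
tcp_pos: [0.5305, -0.1109, 0.0255]
wrist_force: [4.4, 0.9, 3.3]
width: 0.0189
grasp_force: 24.0
tcp_pos: [0.5256, -0.1111, 0.0305]
wrist_force: [17.0, 1.4, 5.2]
width: 0.0187
grasp_force: 24.4
tcp_pos: [0.5143, -0.1109, 0.0406]
wrist_force: [6.8, -2.9, -0.3]
width: 0.0188
grasp_force: 23.3
wrist 6088
 x 0.452 n  29 z 0.039..0.041 y -0.116..-0.105
 x 0.460 n1054 z 0.033..0.043 y -0.124..-0.096
 x 0.468 n 646 z 0.017..0.039 y -0.123..-0.097
 x 0.476 n 354 z 0.032..0.042 y -0.119..-0.100
 x 0.484 n 375 z 0.035..0.046 y -0.119..-0.100
 x 0.492 n 418 z 0.039..0.049 y -0.119..-0.101
 x 0.500 n 463 z 0.044..0.053 y -0.119..-0.101
 x 0.508 n 497 z 0.048..0.056 y -0.118..-0.101
 x 0.516 n 595 z 0.047..0.077 y -0.124..-0.095
 x 0.524 n1169 z 0.050..0.076 y -0.123..-0.096
 x 0.532 n 488 z 0.044..0.052 y -0.118..-0.101
```

```bash
python3 -m handwheel '{"fingers":[255,255,255,255],"dp":[[-0.6,0,0.3],[-1.1,0,0.65],[-1.7,0,1.05],[-1.7,0,1.05]],"twist":[0,0,0,0]}'|grep -E "tcp|width|force"
python3 held.py .42 .58 -.135 -.085 wrist
python3 -m handwheel '{"fingers":[255,255,255,255],"dp":[[-0.3,0,0],[-0.7,0,0.15],[-1.1,0,0.35],[-1.1,0,0.35]],"twist":[0,0,0,0]}'|grep -E "tcp|width|force"
python3 held.py .42 .58 -.135 -.085 wrist
```

```text
tcp_pos: [0.4959, -0.1108, 0.0509]
wrist_force: [3.8, -0.7, 0.1]
width: 0.019
grasp_force: 20.2
wrist 4421
 x 0.452 n 553 z 0.033..0.040 y -0.121..-0.099
 x 0.460 n 478 z 0.026..0.039 y -0.121..-0.098
 x 0.468 n 220 z 0.023..0.047 y -0.121..-0.099
 x 0.476 n 241 z 0.042..0.053 y -0.118..-0.101
 x 0.484 n 285 z 0.050..0.069 y -0.118..-0.101
 x 0.492 n 324 z 0.057..0.067 y -0.118..-0.101
 x 0.500 n 408 z 0.061..0.087 y -0.124..-0.094
 x 0.508 n 943 z 0.070..0.077 y -0.118..-0.101
 x 0.516 n 968 z 0.063..0.071 y -0.118..-0.101
tcp_pos: [0.4845, -0.1109, 0.0545]
wrist_force: [3.1, -1.3, 0.8]
width: 0.0188
grasp_force: 19.5
wrist 3508
 x 0.444 n  65 z 0.034..0.037 y -0.117..-0.104
 x 0.452 n 617 z 0.029..0.036 y -0.121..-0.099
 x 0.460 n 181 z 0.025..0.045 y -0.121..-0.099
 x 0.468 n 121 z 0.042..0.090 y -0.118..-0.101
 x 0.476 n 151 z 0.052..0.065 y -0.118..-0.101
 x 0.484 n 141 z 0.061..0.091 y -0.122..-0.098
 x 0.492 n 425 z 0.074..0.091 y -0.123..-0.096
 x 0.500 n1238 z 0.075..0.082 y -0.119..-0.101
 x 0.508 n 569 z 0.071..0.076 y -0.118..-0.102
```

```bash
python3 -m handwheel '{"fingers":[255,255,255,255,255],"dp":[[0.6,0,0],[0.6,0,-0.4],[-0.2,0,-0.2],[-0.9,0,0.1],[-0.9,0,0.1]],"twist":[0,0,0,0,0]}'|grep -E "tcp|width|force"
python3 -m handwheel '{"fingers":[255,255,255,255,255],"dp":[[0.9,0,0],[0.9,0,-0.2],[-0.1,0,0],[-0.9,0,0.1],[-0.9,0,0.1]],"twist":[0,0,0,0,0]}'|grep -E "clock|tcp|width|force"
python3 held.py .42 .58 -.135 -.085 wrist
```

```text
tcp_pos: [0.4753, -0.1107, 0.0558]
wrist_force: [2.5, 0.3, -0.9]
width: 0.0187
grasp_force: 19.6
clock: 47.6
tcp_pos: [0.4662, -0.1109, 0.057]
wrist_force: [2.4, -1.1, 1.2]
width: 0.0185
grasp_force: 20.3
wrist 3284
 x 0.452 n  13 z 0.033..0.094 y -0.126..-0.099
 x 0.460 n 277 z 0.020..0.025 y -0.127..-0.092
 x 0.468 n 718 z 0.018..0.093 y -0.124..-0.096
 x 0.476 n1067 z 0.018..0.092 y -0.119..-0.101
 x 0.484 n1104 z 0.082..0.086 y -0.119..-0.101
 x 0.492 n 105 z 0.081..0.084 y -0.114..-0.105
```

About 75° now, past balance. Release so it leans on the lath, then regrip centred.

```bash
python3 -m handwheel '{"fingers":[147,147,147,147,147],"dp":[[0,0,0],[0,0,0],[0,0,0],[0,0,3],[0,0,6]],"twist":[0,0,0,0,0]}'|grep -E "tcp|width|force"
python3 held.py .42 .58 -.135 -.085 wrist scene
```

```text
tcp_pos: [0.4663, -0.111, 0.1172]
wrist_force: [0.9, 1.1, 1.1]
width: 0.0361
grasp_force: 0.0
wrist 3255
 x 0.468 n   7 z 0.123..0.129 y -0.090..-0.086
 x 0.476 n 452 z 0.026..0.125 y -0.127..-0.089
 x 0.484 n 373 z 0.025..0.043 y -0.119..-0.100
 x 0.492 n 327 z 0.025..0.034 y -0.119..-0.100
 x 0.500 n 333 z 0.024..0.033 y -0.119..-0.100
 x 0.508 n 339 z 0.023..0.032 y -0.119..-0.100
 x 0.516 n 344 z 0.023..0.032 y -0.119..-0.100
 x 0.524 n 337 z 0.022..0.030 y -0.119..-0.100
 x 0.532 n 330 z 0.021..0.029 y -0.119..-0.101
 x 0.540 n 373 z 0.018..0.028 y -0.119..-0.101
 x 0.548 n  40 z 0.021..0.028 y -0.118..-0.102
scene 345
 x 0.476 n  18 z 0.031..0.046 y -0.129..-0.098
 x 0.484 n  68 z 0.022..0.046 y -0.129..-0.100
 x 0.492 n  32 z 0.029..0.037 y -0.121..-0.105
 x 0.500 n  33 z 0.028..0.036 y -0.121..-0.105
 x 0.508 n  32 z 0.028..0.035 y -0.121..-0.106
 x 0.516 n  36 z 0.025..0.035 y -0.122..-0.105
 x 0.524 n  36 z 0.024..0.034 y -0.121..-0.105
 x 0.532 n  31 z 0.025..0.034 y -0.121..-0.106
 x 0.540 n  34 z 0.024..0.031 y -0.122..-0.104
 x 0.548 n  25 z 0.017..0.030 y -0.121..-0.105
```

It fell back to lying. I'll fit a model of the tappet to the depth cloud, so tilt, lower edge and the next arc step come out as numbers.

```bash
cat > fit.py <<'E'
# usage: fit.py fs yc x0 z0 th0 [targets...]   fs=+1 foot toward +x
from h import *; import sys
from scipy.optimize import least_squares
fs,yc,x0,z0,t0=map(float,sys.argv[1:6]); L={1:.5695,-1:.4690}[int(fs)]
o=status.get_obs(); im,d=snapshot('wrist'); C=cloud(pose('wrist',o),d)
g=im.astype(int); k=(d>0)&(np.ptp(g,axis=2)<45)&(g.mean(2)>75)&(abs(C[...,1]-yc)<.021)&(C[...,2]>.0175)&(C[...,2]<.12)&(abs(C[...,0]-.52)<.12)
q=C[k]+[0,0,.0015]
if len(q)>3000: q=q[::len(q)//3000]
q=q[abs(q[:,1]-yc)<.019]
def ax(t): t=np.radians(t); return np.array([-fs*np.cos(t),np.sin(t)]),np.array([fs*np.sin(t),np.cos(t)])
def sdf(p):
    a,f=ax(p[2]); w=q[:,[0,2]]-p[:2]; s=w@a; r=np.hypot(w@f,q[:,1]-p[3])
    def cyl(lo,hi,R):
        dx=r-R; dz=np.maximum(lo-s,s-hi); return np.minimum(np.maximum(dx,dz),0)+np.hypot(np.maximum(dx,0),np.maximum(dz,0))
    return np.minimum(cyl(0,.006,.018),cyl(.006,.072,.010))*1000
best=None
for dt in(-12,0,12,25):
    r=least_squares(sdf,[x0,z0,t0+dt,yc],loss='cauchy',f_scale=.8,x_scale=[.01,.01,10,.01])
    if best is None or r.cost<best.cost: best=r
p=best.x; a,f=ax(p[2]); F=p[:2]; P=F-.018*f; E=F+.072*a; T=o['tcp_pos']
print('clk %.1f th %.1f F %s yc %.4f P(z above floor %.1f mm, to lath %.1f mm) end %s cost/n %.2f'%(o['clock'],p[2],F.round(4),p[3],(P[1]-.009)*1e3,(L-P[0])*fs*1e3,E.round(4),best.cost/len(q)))
ss=np.linspace(0,.072,200); W=F+ss[:,None]*a; m=(abs(W[:,0]-T[0])<.011)&(W[:,1]>T[2])&(W[:,1]<T[2]+.038)
print('tcp',T.round(4),'force',o['wrist_force'].round(1),'w %.4f'%o['width'],'g %.0f'%o['grasp_force'],'stem in pads s %s mm, axis-tcp dx %.1f mm'%((ss[m][[0,-1]]*1e3).round(0) if m.any() else None,(W[m][:,0].mean()-T[0])*1e3 if m.any() else 0))
if m.any():
    sp=ss[m].mean(); G=F+sp*a
    for t in map(float,sys.argv[6:]):
        a2,f2=ax(t); h=.0015; P2=np.array([L-fs*(.007-h)*np.tan(np.radians(max(t,0))),.009+h]); D=P2+.018*f2+sp*a2-G
        print('  to %.0f: dx %.2f dz %.2f cm'%(t,D[0]*100,D[1]*100))
E
python3 fit.py -1 -.11 .478 .025 -7
```

```text
clk 48.4 th -6.9 F [0.4767 0.0271] yc -0.1094 P(z above floor 0.2 mm, to lath 5.5 mm) end [0.5482 0.0184] cost/n 0.10
tcp [ 0.4679 -0.1111  0.1188] force [-0.6  0.5 -0.6] w 0.0364 g 0 stem in pads s None mm, axis-tcp dx 0.0 mm
```

```bash
python3 -m handwheel '{"fingers":[147,147,147,147,147],"dp":[[4,0.1,0],[8.1,0.1,0],[8.1,0.1,-5],[8.1,0.1,-9],[8.1,0.1,-10.6]],"twist":[0,0,0,0,0]}'|grep -E "tcp"
python3 -m handwheel '{"fingers":[255,255,255,255,255],"dp":[[0,0,0],[0,0,0],[0,0,0],[0,0,0],[0,0,0.4]],"twist":[0,0,0,0,0]}' 20|grep -E "tcp|width|force"
python3 -m handwheel '{"fingers":[255,255],"dp":[[-0.5,0,0],[-0.8,0,0.1]],"twist":[0,0]}'|grep -E "tcp|width|force"
python3 fit.py -1 -.11 .471 .027 -5 5 15 25
```

```text
tcp_pos: [0.5459, -0.1098, 0.008]
tcp_pos: [0.5476, -0.1096, 0.0148]
wrist_force: [-0.0, 0.2, -1.5]
width: 0.0187
grasp_force: 20.9
tcp_pos: [0.5413, -0.1098, 0.0163]
wrist_force: [14.8, 0.7, -0.1]
width: 0.0191
grasp_force: 21.2
clk 49.9 th -4.3 F [0.4708 0.0303] yc -0.1087 P(z above floor 3.4 mm, to lath 0.4 mm) end [0.5426 0.0249] cost/n 0.41
tcp [ 0.5413 -0.1098  0.0163] force [14.8  0.7 -0.1] w 0.0191 g 21 stem in pads s [60. 72.] mm, axis-tcp dx -4.8 mm
  to 5: dx -0.30 dz 0.88 cm
  to 15: dx -0.70 dz 1.96 cm
  to 25: dx -1.28 dz 2.93 cm
```

```bash
python3 -m handwheel '{"fingers":[255,255,255,255],"dp":[[-0.25,0,0.3],[-0.5,0,0.8],[-0.7,0,1.3],[-0.75,0,1.4]],"twist":[0,0,0,0]}'|grep -E "force"
python3 fit.py -1 -.11 .471 .027 8 20 30 40
```

```text
wrist_force: [6.9, -0.4, -1.0]
grasp_force: 24.2
clk 50.5 th 7.9 F [0.4675 0.0303] yc -0.1086 P(z above floor 3.5 mm, to lath 1.0 mm) end [0.5388 0.0402] cost/n 0.33
tcp [ 0.5332 -0.1098  0.0303] force [ 6.9 -0.4 -1. ] w 0.0189 g 24 stem in pads s [55. 72.] mm, axis-tcp dx -2.6 mm
  to 20: dx -0.59 dz 1.01 cm
  to 30: dx -1.22 dz 1.88 cm
  to 40: dx -1.97 dz 2.61 cm
```

```bash
python3 -m handwheel '{"fingers":[255,255,255,255],"dp":[[-0.35,0,0.4],[-0.7,0,0.9],[-1.05,0,1.35],[-1.3,0,1.7]],"twist":[0,0,0,0]}'|grep -E "grasp"
python3 fit.py -1 -.11 .465 .027 22 35 45 55
```

```text
grasp_force: 26.8
clk 51.0 th 22.5 F [0.4627 0.0318] yc -0.1086 P(z above floor 6.1 mm, to lath 0.6 mm) end [0.5292 0.0594] cost/n 0.15
tcp [ 0.5191 -0.1098  0.0469] force [ 4.8 -0.  -1.8] w 0.0186 g 27 stem in pads s [49. 72.] mm, axis-tcp dx -0.4 mm
  to 35: dx -0.65 dz 0.50 cm
  to 45: dx -1.40 dz 1.11 cm
  to 55: dx -2.18 dz 1.55 cm
```

```bash
python3 -m handwheel '{"fingers":[255,255,255,255,255],"dp":[[0.3,0,0],[0.3,0,-0.45],[-0.1,0,-0.3],[-0.5,0,0.1],[-0.75,0,0.4]],"twist":[0,0,0,0,0]}'|grep -E "grasp"
python3 fit.py -1 -.11 .465 .027 30 35 45 55
```

```text
grasp_force: 26.5
clk 51.7 th 30.0 F [0.4618 0.0289] yc -0.1087 P(z above floor 4.3 mm, to lath 1.8 mm) end [0.5241 0.065 ] cost/n 0.14
tcp [ 0.512  -0.1099  0.0508] force [ 5.6 -0.1 -1.6] w 0.0190 g 26 stem in pads s [46. 71.] mm, axis-tcp dx 0.0 mm
  to 35: dx -0.20 dz 0.06 cm
  to 45: dx -0.92 dz 0.63 cm
  to 55: dx -1.66 dz 1.04 cm
```

```bash
python3 -m handwheel '{"fingers":[255,255,255,255,255],"dp":[[0.2,0,-0.3],[-0.2,0,-0.1],[-0.6,0,0.2],[-1.0,0,0.55],[-1.0,0,0.5]],"twist":[0,0,0,0,0]}'|grep -E "grasp"
python3 fit.py -1 -.11 .465 .027 40 50
python3 -m handwheel '{"fingers":[255,255,255,255,255],"dp":[[0.3,0,0],[0.3,0,-0.3],[-0.2,0,-0.1],[-0.6,0,0.2],[-0.9,0,0.3]],"twist":[0,0,0,0,0]}'|grep -E "grasp"
python3 fit.py -1 -.11 .465 .027 50 55 65 75
```

```text
grasp_force: 25.8
clk 52.4 th 38.5 F [0.4598 0.0276] yc -0.1085 P(z above floor 4.5 mm, to lath 2.0 mm) end [0.5162 0.0724] cost/n 0.13
tcp [ 0.502  -0.1098  0.0558] force [ 4.6 -0.4  3.6] w 0.0187 g 26 stem in pads s [46. 68.] mm, axis-tcp dx 2.1 mm
  to 50: dx -0.60 dz 0.26 cm
grasp_force: 24.4
clk 53.0 th 46.7 F [0.4589 0.0254] yc -0.1086 P(z above floor 4.1 mm, to lath 3.0 mm) end [0.5083 0.0778] cost/n 0.15
tcp [ 0.4933 -0.1098  0.0588] force [5.2 0.5 3.7] w 0.0190 g 24 stem in pads s [46. 66.] mm, axis-tcp dx 4.0 mm
  to 55: dx -0.31 dz 0.05 cm
  to 65: dx -0.91 dz 0.27 cm
  to 75: dx -1.06 dz 0.30 cm
```

```bash
python3 -m handwheel '{"fingers":[255,255,255,255,255],"dp":[[0.5,0,0],[0.5,0,-0.35],[0,0,-0.2],[-0.5,0,0],[-0.8,0,0.2]],"twist":[0,0,0,0,0]}'|grep -E "grasp"
python3 fit.py -1 -.11 .465 .027 52 65
python3 -m handwheel '{"fingers":[255,255,255,255,255],"dp":[[0.7,0,0],[0.7,0,-0.3],[0.1,0,-0.2],[-0.4,0,0],[-0.8,0,0.1]],"twist":[0,0,0,0,0]}'|grep -E "grasp"
python3 fit.py -1 -.11 .465 .027 60 65 75 80
```

```text
grasp_force: 22.7
clk 53.7 th 55.2 F [0.459 0.023] yc -0.1086 P(z above floor 3.7 mm, to lath 4.8 mm) end [0.5001 0.0821] cost/n 0.18
tcp [ 0.4846 -0.1098  0.0606] force [ 3.2 -0.3 -0.1] w 0.0190 g 23 stem in pads s [46. 64.] mm, axis-tcp dx 5.8 mm
  to 65: dx -0.27 dz -0.02 cm
grasp_force: 21.5
clk 54.4 th 62.7 F [0.4579 0.0218] yc -0.1079 P(z above floor 4.5 mm, to lath 4.9 mm) end [0.491  0.0857] cost/n 0.19
tcp [ 0.4764 -0.1098  0.0619] force [ 3.  -0.9  0.2] w 0.0186 g 22 stem in pads s [46. 64.] mm, axis-tcp dx 6.7 mm
  to 65: dx 0.45 dz -0.27 cm
  to 75: dx 0.32 dz -0.24 cm
  to 80: dx 0.89 dz -0.29 cm
```

```bash
python3 -m handwheel '{"fingers":[255,255,255,255,255],"dp":[[1.0,0,0],[1.0,0,-0.4],[0.4,0,-0.3],[-0.1,0,-0.2],[-0.5,0,-0.1]],"twist":[0,0,0,0,0]}'|grep -E "grasp"
python3 fit.py -1 -.11 .465 .022 70 75
python3 -m handwheel '{"fingers":[255,255,255,255,255],"dp":[[1.1,0,0],[1.1,0,-0.3],[0.4,0,-0.2],[-0.1,0,-0.1],[-0.5,0,0]],"twist":[0,0,0,0,0]}'|grep -E "grasp"
python3 fit.py -1 -.11 .465 .02 75 80
```

```text
grasp_force: 19.6
clk 55.1 th 71.2 F [0.4621 0.0184] yc -0.1082 P(z above floor 3.6 mm, to lath 10.2 mm) end [0.4854 0.0865] cost/n 0.18
tcp [ 0.4713 -0.1099  0.0609] force [ 1.8  0.4 -0.4] w 0.0189 g 20 stem in pads s [45. 62.] mm, axis-tcp dx 8.1 mm
  to 75: dx 0.66 dz -0.22 cm
grasp_force: 19.5
clk 55.8 th 74.7 F [0.4612 0.0181] yc -0.1082 P(z above floor 4.4 mm, to lath 9.5 mm) end [0.4802 0.0876] cost/n 0.17
tcp [ 0.4663 -0.1099  0.0609] force [2.2 0.1 1.4] w 0.0188 g 19 stem in pads s [45. 61.] mm, axis-tcp dx 8.8 mm
  to 80: dx 1.65 dz -0.34 cm
```

At 75° I pull it clear of the lath, set its edge on the floor, and simply release. Its centre of mass is already over the foot.

```bash
python3 -m handwheel '{"fingers":[255,255,255,255,255],"dp":[[1.2,0,0.1],[2.4,0,0.1],[3.2,0,0.1],[3.2,0,-0.35],[3.2,0,-0.42]],"twist":[0,0,0,0,0]}'|grep -E "grasp"
python3 fit.py -1 -.11 .49 .016 75
python3 -m handwheel '{"fingers":[147,147,147,147,147],"dp":[[0,0,0],[0,0,0],[0,0,0],[0,0,0],[0,0,0]],"twist":[0,0,0,0,0]}'|grep -E "width"
python3 fit.py -1 -.11 .495 .01 85
```

```text
grasp_force: 20.4
clk 56.4 th 73.1 F [0.4919 0.0138] yc -0.1082 P(z above floor -0.4 mm, to lath 40.1 mm) end [0.5128 0.0827] cost/n 0.20
tcp [ 0.4985 -0.1099  0.0562] force [ 0.8 -0.4  5.9] w 0.0185 g 20 stem in pads s [45. 60.] mm, axis-tcp dx 8.6 mm
width: 0.0362
clk 57.1 th 90.7 F [0.4912 0.009 ] yc -0.1085 P(z above floor 0.2 mm, to lath 40.2 mm) end [0.4903 0.081 ] cost/n 0.13
tcp [ 0.4987 -0.1098  0.0565] force [-0.6 -0.2  0.6] w 0.0362 g 0 stem in pads s [48. 72.] mm, axis-tcp dx -8.2 mm
```

T2 stands at 90°. Next is T3 (foot toward -x, axis +12°).

```bash
python3 -m handwheel '{"fingers":[147,147,147,147,147],"dp":[[0,0,4],[0,0,8],[1,-5.5,8],[2,-11,8],[3,-16.5,8]],"twist":[0,0,3,6,9]}'|grep -E "tcp"
python3 -m handwheel '{"fingers":[147,147,147,147],"dp":[[1,-5.5,0],[2.25,-10.4,0],[2.25,-10.4,-3],[2.25,-10.4,-3]],"twist":[3,3,3,3]}'|grep -E "tcp"
python3 tray.py t5|tail -6
```

```text
tcp_pos: [0.5292, -0.2759, 0.1366]
tcp_pos: [0.5499, -0.3784, 0.1045]
J [  2.  37.  39. 100. -28.  53. -25.] [ 0.5506 -0.3783  0.1059]
floor z 0.007501543910560099 lath 0.014532612596784872
lath x [0.4577 0.4635 0.4695]
lath x [0.5694 0.5752 0.581 ]
px [166. 201.] n 4263 mean [ 0.5611 -0.2758  0.0329] dir [ 0.862 -0.507] ang -30.5 ends [ 0.5324 -0.2589] [ 0.595  -0.2957] w [0.035 0.02 ] zmax 0.0447
px [325. 300.] n 3180 mean [ 0.5127 -0.3905  0.0304] dir [0.973 0.229] ang 13.3 ends [ 0.4809 -0.3979] [ 0.5515 -0.3813] w [0.036 0.019] zmax 0.0446
```

```bash
python3 -m handwheel '{"fingers":[147,147,147,147],"dp":[[-0.1,-0.35,-4],[-0.1,-0.35,-8],[-0.1,-0.35,-9.5],[-0.1,-0.35,-9.5]],"twist":[1.3,1.3,1.3,1.3]}'|grep -E "tcp"
python3 -m handwheel '{"fingers":[255,255,255,255,255],"dp":[[0,0,0],[0,0,0],[0,0,0],[0,0,0],[0,0,0.4]],"twist":[0,0,0,0,0]}' 20|grep -E "tcp|width|grasp"
python3 -m handwheel '{"fingers":[255,255,255,255],"dp":[[0,0,0.2],[0,0,0.2],[0,0,0],[0,0,0]],"twist":[-7,-13.3,-13.3,-13.3]}'|grep -E "tcp|rot|grasp"
python3 fit.py -1 -.382 .479 .03 -5 -4 5
```

```text
tcp_pos: [0.5504, -0.382, 0.012]
tcp_pos: [0.5504, -0.3823, 0.0161]
width: 0.0186
grasp_force: 20.2
tcp_pos: [0.5501, -0.3821, 0.0154]
eef_rot: [[1.0, 0.006, -0.0], [0.006, -1.0, 0.0], [-0.0, -0.0, -1.0]]
grasp_force: 20.2
clk 60.0 th -5.0 F [0.4779 0.0269] yc -0.3810 P(z above floor -0.0 mm, to lath 7.3 mm) end [0.5496 0.0207] cost/n 0.46
tcp [ 0.5501 -0.3821  0.0154] force [ 0.5 -0.3 -2.1] w 0.0189 g 20 stem in pads s [62. 72.] mm, axis-tcp dx -5.7 mm
  to -4: dx -0.75 dz 0.27 cm
  to 5: dx -0.99 dz 1.31 cm
```

```bash
python3 -m handwheel '{"fingers":[255,255,255],"dp":[[-0.3,0,0.3],[-0.7,0,0.35],[-0.95,0,0.45]],"twist":[0,0,0]}'|grep -E "force"
python3 -m handwheel '{"fingers":[255,255,255,255],"dp":[[-0.25,0,0.3],[-0.5,0,0.8],[-0.7,0,1.3],[-0.75,0,1.4]],"twist":[0,0,0,0]}'|grep -E "force"
python3 fit.py -1 -.382 .469 .03 5 15 20 30
```

```text
wrist_force: [12.3, -0.2, -0.1]
grasp_force: 20.4
wrist_force: [6.1, -0.3, -1.1]
grasp_force: 23.7
clk 60.9 th 8.2 F [0.4665 0.0308] yc -0.3812 P(z above floor 4.0 mm, to lath 0.1 mm) end [0.5378 0.0411] cost/n 0.37
tcp [ 0.5339 -0.3824  0.0346] force [ 6.1 -0.3 -1.1] w 0.0187 g 24 stem in pads s [57. 72.] mm, axis-tcp dx -3.4 mm
  to 15: dx -0.23 dz 0.46 cm
  to 20: dx -0.49 dz 0.95 cm
  to 30: dx -1.13 dz 1.84 cm
```

Same as T2, so I repeat its steps.

```bash
python3 -m handwheel '{"fingers":[255,255,255,255,255],"dp":[[0.1,0,-0.15],[-0.3,0,0.2],[-0.6,0,0.7],[-0.95,0,1.2],[-1.2,0,1.5]],"twist":[0,0,0,0,0]}'|grep -E "grasp"
python3 fit.py -1 -.382 .465 .03 20 
python3 -m handwheel '{"fingers":[255,255,255,255,255],"dp":[[0.3,0,0],[0.3,0,-0.45],[-0.1,0,-0.3],[-0.5,0,0.1],[-0.75,0,0.4]],"twist":[0,0,0,0,0]}'|grep -E "grasp"
python3 fit.py -1 -.382 .465 .027 30 35 45
```

```text
grasp_force: 26.1
clk 61.5 th 21.4 F [0.4626 0.0314] yc -0.3811 P(z above floor 5.7 mm, to lath 0.2 mm) end [0.5296 0.0577] cost/n 0.31
tcp [ 0.5209 -0.3823  0.0491] force [ 3.1 -1.4 -1.2] w 0.0190 g 26 stem in pads s [51. 72.] mm, axis-tcp dx -1.1 mm
grasp_force: 25.9
clk 62.2 th 29.1 F [0.4618 0.0281] yc -0.3809 P(z above floor 3.4 mm, to lath 1.6 mm) end [0.5248 0.0631] cost/n 0.32
tcp [ 0.5138 -0.3822  0.053 ] force [ 4.7  1.2 -1.6] w 0.0188 g 26 stem in pads s [51. 72.] mm, axis-tcp dx 2.0 mm
  to 35: dx -0.27 dz 0.25 cm
  to 45: dx -1.04 dz 0.87 cm
```

```bash
python3 -m handwheel '{"fingers":[255,255,255,255,255],"dp":[[0.2,0,-0.2],[-0.2,0,0],[-0.6,0,0.3],[-1.0,0,0.6],[-1.0,0,0.55]],"twist":[0,0,0,0,0]}'|grep -E "grasp"
python3 -m handwheel '{"fingers":[255,255,255,255,255],"dp":[[0.3,0,0],[0.3,0,-0.35],[-0.2,0,-0.1],[-0.6,0,0.2],[-0.9,0,0.3]],"twist":[0,0,0,0,0]}'|grep -E "grasp"
python3 fit.py -1 -.382 .465 .027 45 55
python3 -m handwheel '{"fingers":[255,255,255,255,255],"dp":[[0.5,0,0],[0.5,0,-0.35],[0,0,-0.2],[-0.5,0,0],[-0.8,0,0.2]],"twist":[0,0,0,0,0]}'|grep -E "grasp"
python3 -m handwheel '{"fingers":[255,255,255,255,255],"dp":[[0.7,0,0],[0.7,0,-0.35],[0.1,0,-0.2],[-0.4,0,0],[-0.7,0,0.1]],"twist":[0,0,0,0,0]}'|grep -E "grasp"
python3 fit.py -1 -.382 .465 .022 60 65 75
```

```text
grasp_force: 24.0
grasp_force: 22.3
clk 63.5 th 47.6 F [0.4605 0.0231] yc -0.3810 P(z above floor 2.0 mm, to lath 4.8 mm) end [0.5091 0.0762] cost/n 0.37
tcp [ 0.4949 -0.3824  0.0616] force [5.5 1.5 2.7] w 0.0187 g 22 stem in pads s [52. 67.] mm, axis-tcp dx 5.9 mm
  to 55: dx -0.45 dz 0.26 cm
grasp_force: 19.9
grasp_force: 19.5
clk 64.8 th 65.6 F [0.4638 0.0182] yc -0.3797 P(z above floor 1.8 mm, to lath 11.2 mm) end [0.4935 0.0838] cost/n 0.37
tcp [ 0.4794 -0.3822  0.0644] force [ 1.9 -0.9 -0.7] w 0.0186 g 20 stem in pads s [51. 64.] mm, axis-tcp dx 8.2 mm
  to 65: dx 0.13 dz -0.04 cm
  to 75: dx -0.05 dz 0.01 cm
```

```bash
python3 -m handwheel '{"fingers":[255,255,255,255,255],"dp":[[0.7,0,0],[0.7,0,-0.2],[0.3,0,-0.1],[-0.1,0,0],[-0.4,0,0]],"twist":[0,0,0,0,0]}'|grep -E "grasp"
python3 fit.py -1 -.382 .465 .02 72 75
```

```text
grasp_force: 19.4
clk 65.5 th 69.1 F [0.4638 0.0177] yc -0.3802 P(z above floor 2.3 mm, to lath 11.6 mm) end [0.4895 0.0849] cost/n 0.39
tcp [ 0.4757 -0.3825  0.0649] force [ 3.  -0.5  2.1] w 0.0190 g 19 stem in pads s [51. 64.] mm, axis-tcp dx 8.6 mm
  to 75: dx 0.27 dz -0.07 cm
```

```bash
python3 -m handwheel '{"fingers":[255,255,255,255,255],"dp":[[1.2,0,0.1],[2.4,0,0.1],[3.2,0,0.1],[3.2,0,-0.2],[3.2,0,-0.26]],"twist":[0,0,0,0,0]}'|grep -E "force"
python3 fit.py -1 -.382 .495 .016 70
python3 -m handwheel '{"fingers":[147,147,147,147,147],"dp":[[0,0,0],[0,0,0],[0,0,0],[0,0,0],[0,0,0]],"twist":[0,0,0,0,0]}'|grep -E "width"
python3 fit.py -1 -.382 .495 .01 85
```

```text
wrist_force: [1.2, 0.7, 4.7]
grasp_force: 20.4
clk 66.2 th 66.3 F [0.493  0.0159] yc -0.3798 P(z above floor -0.3 mm, to lath 40.5 mm) end [0.522  0.0818] cost/n 0.50
tcp [ 0.5077 -0.3824  0.0619] force [1.2 0.7 4.7] w 0.0184 g 20 stem in pads s [50. 64.] mm, axis-tcp dx 8.3 mm
width: 0.0361
clk 66.8 th 89.3 F [0.4915 0.0091] yc -0.3809 P(z above floor -0.1 mm, to lath 40.5 mm) end [0.4924 0.0811] cost/n 0.07
tcp [ 0.5077 -0.3823  0.0619] force [0.7 0.6 0.3] w 0.0361 g 0 stem in pads s None mm, axis-tcp dx 0.0 mm
```

T3 stands. Last one is F: foot at (0.532,-0.259), stem over the +x lath, axis at -30.5°.

```bash
python3 -m handwheel '{"fingers":[147,147,147,147,147],"dp":[[0,0,4],[0,0,8],[3.5,3.5,8],[7,7,8],[8.6,8.75,8]],"twist":[0,0,-10,-20,-30.5]}'|grep -E "tcp"
python3 -m handwheel '{"fingers":[147,147],"dp":[[0,0,-3],[0,0,-5]],"twist":[0,0]}'|grep -E "tcp|rot"
python3 tray.py t6|tail -5
```

```text
tcp_pos: [0.5959, -0.292, 0.1417]
tcp_pos: [0.5935, -0.2942, 0.0906]
eef_rot: [[0.864, -0.504, -0.001], [-0.504, -0.864, 0.0], [-0.001, 0.0, -1.0]]
lath x [0.5697 0.5762 0.5816]
px [316. 308.] n 3750 mean [ 0.5624 -0.2747  0.0328] dir [ 0.862 -0.506] ang -30.4 ends [ 0.5334 -0.2577] [ 0.5959 -0.2944] w [0.035 0.02 ] zmax 0.0441
px [273. 299.] n 218 mean [ 0.6063 -0.2785  0.0959] dir [ 0.94  -0.341] ang -19.9 ends [ 0.5918 -0.2732] [ 0.6131 -0.281 ] w [0.002 0.007] zmax 0.0999
px [360. 298.] n 224 mean [ 0.5867 -0.3123  0.096 ] dir [ 0.757 -0.654] ang -40.8 ends [ 0.575  -0.3021] [ 0.5922 -0.3169] w [0.002 0.007] zmax 0.0999
px [527. 339.] n 3326 mean [ 0.4975 -0.3791  0.0604] dir [ 0.253 -0.968] ang -75.4 ends [ 0.495  -0.3695] [ 0.5001 -0.3888] w [0.021 0.021] zmax 0.0812
```

```bash
python3 -m handwheel '{"fingers":[147,147,147,255,255],"dp":[[0,0,-4],[0,0,-7.2],[0,0,-7.2],[0,0,-7.2],[0,0,-7.2]],"twist":[0,0,0,0,0]}' 20|grep -E "tcp"
python3 -m handwheel '{"fingers":[255,255,255,255,255],"dp":[[0,0,0],[0,0,0.5],[0,0,0.5],[0,0,0.5],[0,0,0.5]],"twist":[0,0,10,20,30.2]}'|grep -E "tcp|width|grasp"
python3 -m handwheel '{"fingers":[255,255,255],"dp":[[-2,0,0],[-4.5,0,0],[-4.5,0,0]],"twist":[0,0,0]}'|grep -E "tcp|rot|grasp"
python3 fit.py -1 -.295 .479 .03 0 0 10
```

```text
tcp_pos: [0.5943, -0.2954, 0.0215]
tcp_pos: [0.5937, -0.2945, 0.0252]
width: 0.0184
grasp_force: 20.9
tcp_pos: [0.547, -0.2949, 0.0253]
eef_rot: [[1.0, -0.003, -0.001], [-0.003, -1.0, 0.001], [-0.001, -0.001, -1.0]]
grasp_force: 20.9
clk 69.5 th 0.2 F [0.4761 0.0292] yc -0.2932 P(z above floor 2.2 mm, to lath 7.2 mm) end [0.5481 0.0294] cost/n 0.43
tcp [ 0.547  -0.2949  0.0253] force [ 0.2 -0.5 -2. ] w 0.0187 g 21 stem in pads s [60. 72.] mm, axis-tcp dx -4.8 mm
  to 0: dx -0.71 dz -0.09 cm
  to 10: dx -1.03 dz 1.03 cm
```

```bash
python3 -m handwheel '{"fingers":[255,255,255,255,255],"dp":[[-0.5,0,0],[-0.85,0,0.1],[-1.0,0,0.5],[-1.2,0,1.0],[-1.25,0,1.1]],"twist":[0,0,0,0,0]}'|grep -E "force"
python3 fit.py -1 -.294 .469 .03 5 20 30 40
```

```text
wrist_force: [2.9, 0.5, -1.8]
grasp_force: 21.2
clk 70.1 th 7.5 F [0.467  0.0316] yc -0.2934 P(z above floor 4.8 mm, to lath 0.3 mm) end [0.5384 0.0411] cost/n 0.34
tcp [ 0.5364 -0.2948  0.0364] force [ 2.9  0.5 -1.8] w 0.0190 g 21 stem in pads s [59. 72.] mm, axis-tcp dx -4.5 mm
  to 20: dx -0.55 dz 0.96 cm
  to 30: dx -1.20 dz 1.86 cm
  to 40: dx -1.97 dz 2.62 cm
```

```bash
python3 -m handwheel '{"fingers":[255,255,255,255,255],"dp":[[0.1,0,-0.25],[-0.3,0,0.2],[-0.6,0,0.7],[-0.95,0,1.2],[-1.2,0,1.5]],"twist":[0,0,0,0,0]}'|grep -E "grasp"
python3 -m handwheel '{"fingers":[255,255,255,255,255],"dp":[[0.3,0,0],[0.3,0,-0.45],[-0.1,0,-0.3],[-0.5,0,0.1],[-0.75,0,0.4]],"twist":[0,0,0,0,0]}'|grep -E "grasp"
python3 fit.py -1 -.294 .465 .027 30 35 45
```

```text
grasp_force: 23.0
grasp_force: 23.1
clk 71.4 th 29.8 F [0.4627 0.0268] yc -0.2934 P(z above floor 2.1 mm, to lath 2.6 mm) end [0.5252 0.0625] cost/n 0.15
tcp [ 0.5166 -0.2948  0.0549] force [ 2.9  1.  -1.4] w 0.0185 g 23 stem in pads s [57. 72.] mm, axis-tcp dx 2.0 mm
  to 35: dx -0.33 dz 0.34 cm
  to 45: dx -1.13 dz 1.00 cm
```

```bash
python3 -m handwheel '{"fingers":[255,255,255,255,255],"dp":[[0.1,0,-0.1],[-0.2,0,0.1],[-0.6,0,0.4],[-1.0,0,0.7],[-1.0,0,0.65]],"twist":[0,0,0,0,0]}'|grep -E "grasp"
python3 -m handwheel '{"fingers":[255,255,255,255,255],"dp":[[0.3,0,0],[0.3,0,-0.3],[-0.2,0,-0.1],[-0.6,0,0.2],[-0.85,0,0.3]],"twist":[0,0,0,0,0]}'|grep -E "grasp"
python3 fit.py -1 -.294 .465 .025 45 55 65
```

```text
grasp_force: 22.2
grasp_force: 20.9
clk 72.7 th 47.4 F [0.4615 0.0224] yc -0.2935 P(z above floor 1.2 mm, to lath 5.8 mm) end [0.5103 0.0754] cost/n 0.16
tcp [ 0.4983 -0.2949  0.0645] force [4.9 0.  3.5] w 0.0189 g 21 stem in pads s [58. 70.] mm, axis-tcp dx 6.5 mm
  to 55: dx -0.60 dz 0.37 cm
  to 65: dx -1.33 dz 0.66 cm
```

```bash
python3 -m handwheel '{"fingers":[255,255,255,255,255],"dp":[[0.4,0,0],[0.4,0,-0.2],[0,0,-0.05],[-0.5,0,0.2],[-0.75,0,0.35]],"twist":[0,0,0,0,0]}'|grep -E "grasp"
python3 -m handwheel '{"fingers":[255,255,255,255,255],"dp":[[0.6,0,0],[0.6,0,-0.25],[0.1,0,-0.1],[-0.4,0,0.1],[-0.65,0,0.15]],"twist":[0,0,0,0,0]}'|grep -E "grasp"
python3 fit.py -1 -.294 .465 .022 60 65 75
```

```text
grasp_force: 19.6
grasp_force: 19.6
clk 74.0 th 60.8 F [0.4609 0.0204] yc -0.2933 P(z above floor 2.6 mm, to lath 7.6 mm) end [0.496  0.0832] cost/n 0.22
tcp [ 0.4839 -0.2949  0.0697] force [2.2 0.9 1.1] w 0.0186 g 20 stem in pads s [57. 69.] mm, axis-tcp dx 7.8 mm
  to 65: dx -0.05 dz -0.02 cm
  to 75: dx -0.32 dz 0.07 cm
```

```bash
python3 -m handwheel '{"fingers":[255,255,255,255,255],"dp":[[0.8,0,0],[0.8,0,-0.3],[0.3,0,-0.15],[-0.1,0,-0.05],[-0.5,0,0]],"twist":[0,0,0,0,0]}'|grep -E "grasp"
python3 -m handwheel '{"fingers":[255,255,255,255,255],"dp":[[0.7,0,0],[0.7,0,-0.2],[0.3,0,-0.1],[-0.1,0,0],[-0.4,0,0]],"twist":[0,0,0,0,0]}'|grep -E "grasp"
python3 fit.py -1 -.294 .465 .02 70 75
```

```text
grasp_force: 19.6
grasp_force: 19.6
clk 75.3 th 72.6 F [0.4666 0.0166] yc -0.2936 P(z above floor 2.2 mm, to lath 14.8 mm) end [0.4881 0.0853] cost/n 0.21
tcp [ 0.4751 -0.2949  0.0697] force [2.2 0.8 1.6] w 0.0180 g 20 stem in pads s [56. 65.] mm, axis-tcp dx 9.5 mm
  to 75: dx 0.31 dz -0.07 cm
```

```bash
python3 -m handwheel '{"fingers":[255,255,255,255,255],"dp":[[0.8,0,0.05],[1.6,0,0.05],[2.4,0,0.05],[2.8,0,-0.1],[2.8,0,-0.25]],"twist":[0,0,0,0,0]}'|grep -E "force"
python3 fit.py -1 -.294 .495 .016 70
python3 -m handwheel '{"fingers":[147,147,147,147,147],"dp":[[0,0,0],[0,0,0],[0,0,0],[0,0,0],[0,0,0]],"twist":[0,0,0,0,0]}'|grep -E "width"
python3 fit.py -1 -.294 .495 .01 85
```

```text
wrist_force: [1.4, 1.3, 9.0]
grasp_force: 20.4
clk 76.0 th 69.4 F [0.492  0.0147] yc -0.2929 P(z above floor -0.6 mm, to lath 39.9 mm) end [0.5173 0.0821] cost/n 0.24
tcp [ 0.5035 -0.2948  0.0667] force [1.4 1.3 9. ] w 0.0182 g 20 stem in pads s [56. 64.] mm, axis-tcp dx 9.5 mm
width: 0.0361
clk 76.7 th 90.4 F [0.4907 0.0091] yc -0.2937 P(z above floor 0.2 mm, to lath 39.7 mm) end [0.4902 0.0811] cost/n 0.09
tcp [ 0.5032 -0.2948  0.0669] force [-0.2 -0.4 -0.4] w 0.0361 g 0 stem in pads s None mm, axis-tcp dx 0.0 mm
```

All four stand. I retreat upward and take a final wide look at the tappets, the dial and the bystanders.

```bash
python3 -m handwheel '{"fingers":[147,147,147,147,147],"dp":[[0,0,5],[0,0,10],[2,4,15],[4,9,20],[6,12,25]],"twist":[0,0,0,0,0]}'|grep tcp
python3 -m handwheel '{"fingers":[147,147,147,147,147],"dp":[[1,5,2],[1,10,2],[1,16,2],[1,22,2],[1,22,2]],"twist":[0,0,0,0,0]}'|grep tcp
python3 tray.py fin | tail -7
python3 look.py fz
python3 - <<'E'
from h import *
a=cv2.imread('pics/fin.png'); b=cv2.resize(cv2.imread('pics/d_fz.png'),(160,160)); a[-160:,:160]=b; cv2.imwrite('pics/final.png',a)
E
```

```text
tcp_pos: [0.5587, -0.1805, 0.3069]
tcp_pos: [0.5684, 0.0432, 0.3251]
floor z 0.007608261005521977 lath 0.014616535125287822
lath x [0.4572 0.4641 0.4987]
lath x [0.5598 0.5746 0.5805]
px [379. 212.] n 392 mean [ 0.5537 -0.0309  0.0667] dir [0.838 0.546] ang 33.1 ends [ 0.543  -0.0379] [ 0.5592 -0.0273] w [0.02  0.019] zmax 0.0814
px [433. 257.] n 490 mean [ 0.4938 -0.1046  0.0621] dir [ 0.681 -0.732] ang -47.1 ends [ 0.4872 -0.0975] [ 0.5006 -0.1119] w [0.02  0.019] zmax 0.0815
px [575. 258.] n 743 mean [ 0.4925 -0.2884  0.0583] dir [ 0.904 -0.428] ang -25.4 ends [ 0.4836 -0.2842] [ 0.5018 -0.2928] w [0.02  0.019] zmax 0.0813
px [627. 253.] n 392 mean [ 0.4931 -0.373   0.0393] dir [ 0.961 -0.278] ang -16.1 ends [ 0.4841 -0.3704] [ 0.5026 -0.3757] w [0.01 0.01] zmax 0.061
fz (325, np.float32(321.32), 361) [0.5685 0.038  0.3255]
```

View pics/final.png

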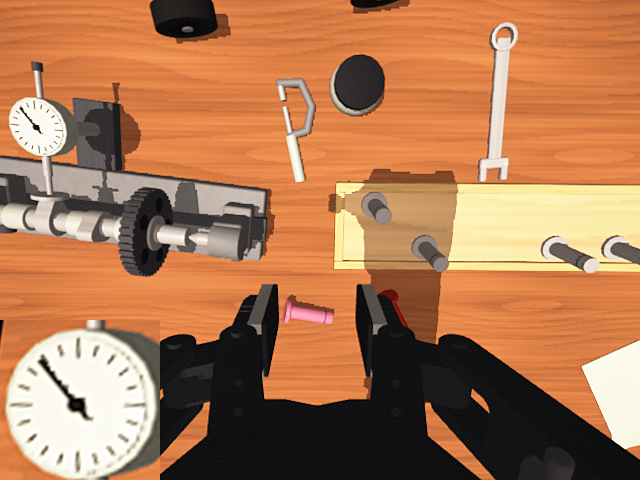

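The four tappets stand at (376,207), (430,252), (570,253) and (625,250). The dial is still at its peak (~321°), and the jar, spanner, micrometer and look-alikes are untouched. Handing in.

```bash
python3 -c "
from plant import ticket; print(ticket.sign_off())"
```

```text
the job is handed in; nothing more can be done
None
```

The job is handed in: the camshaft is at its peak lift (needle at about 321°) and all four tappets stand on their feet in the lane, including the standing one (F), which I found knocked over; the gauge, jar, spanner and micrometer were not touched.

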